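# Zero the taper gauge with the master pin

## Robot

A 6-joint arm with a two-finger parallel gripper is mounted at the origin on the work surface. World frame = base frame: x ahead of the robot, y to its left, z up, the work surface at z = 0. Lengths are in mm, angles in rad, forces in N, time in s.
With the tool pointing down it reaches from about 375 to 925 mm from the base axis. Payload 5.7 kg.
Tool frame: the origin (TCP) lies between the finger pads; the fingertips stand 19 mm ahead of it and the grasp point (between the pads) is the TCP; y points along the fingers, z is the direction in which the jaws open and shut, and the axes are right-handed (so a half turn about y gives the same grasp; the last joint's range is limited). The gripper opens to 88 mm and grips with 3 to 60 N. Pads are 20 mm wide; open, the fingers measure 115 mm over their backs; the gripper's body (75 mm by 178 mm) begins 61 mm behind the grasp point.
Start: joints at [1.127, 0.359, 1.51, -0, 1.272, -0.115], TCP at [193.736, 567.827, 217.323] pointing down, gripper open.
Joint ranges: [-2.97, 2.97], [-1.01, 2.36], [0.21, 2.38], [-0.96, 4.11], [0.2, 2.71], [-2.98, 2.98]. Speed limits (rad/s): [2.39, 2.39, 3.14, 3.14, 3.14, 3.14].

## Interface

Orientations are given as a unit quaternion [x, y, z, w].
In Python, from station import sense, get_image, finish_job gives the robot as it stands. The module is installed in compiled form; this text tells all that it offers.
- The arm moves only by the tool apply_moves, never from a script. Its argument "moves" is a list of rows, each a list of 6 numbers: the shift along the tool's x, y, z in m, then the turn, a rotation vector about the tool's x, y, z in rad. A call has 1 to 20 rows; each row is the pose to reach, as a shift and turn from the pose measured when the call began, along the tool's axes at that moment; what a row does not reach only later rows make up. A row lasts 1/12 s, in which the tool goes at most 41.7 mm and 7.16 degrees, less where a joint would pass 70% of its speed; a pose out of reach is approached as far as the arm can. A call with a gripper value outside its range is refused whole. "grip" is the finger opening in m, from 0 to 0.0878, set as the call begins (left out, the last holds). The fingers move at their own pace and stop on an object; the grip force is fixed at half the most. Time passes only in rows, so rows that repeat a pose let the fingers close. It gives the time, the measured TCP pose, the force and the opening at its end, in the units of the state.
- sense(): the state, without advancing time (a new reading comes with each control period).
- get_image(name): name is "scene" or "side" or "wrist"; returns a dict with "pixels" (420x560x3 uint8, red, green, blue), "z_map" (420x560 float32, mm along the optical axis (not along the pixel's ray), 0 where there is no reading), "camera_matrix" (3x3 intrinsics, pixels), "dist" ([k1, k2, p1, p2, k3] as OpenCV has them; the pictures are not rectified), "T" (4x4, takes a point from camera to world coordinates); the wrist camera has in their place "T_tool_cam" (4x4, takes a point from camera to tool coordinates, whose origin is the TCP and whose axes are the tool frame's). Camera axes: x right, y down, z forward; pixel columns grow to the right and rows downward; lengths in mm; the calibration is good to about 2 mm. A picture is of the moment at which its call begins: read the wrist's pose just before it.
- finish_job(): hands the job in, once; it reports no verdict.
The state is a dict: "time_s": time; "joint_positions": joint angles; "qvel": joint speeds; "joint_torque": joint torques, N m; "ee_pos": TCP position; "ee_rot": TCP orientation; "contact_force": force on the tool from outside, world axes, zero at the start; "torque": the same for the moment, N m; "width": opening from 0.0 (shut) to 1.0 (fully open).
Only numpy, scipy, OpenCV 4.12 (cv2) and the standard library are available. Lean on these libraries where they do the work, as an engineer would, in place of code of your own. Each camera call takes 0.05 s, during which the arm holds its last target.

## Task

Zero the taper gauge on the counter: take the master pin out of its rest, slide it standing upright along the gauge's slot from the wide end until it wedges firmly, and leave it standing there stuck by itself. Then swing the index plate about its pivot until its red line points straight at the middle of the pin. Leave the bottle, jar and hammer where they are.

Things in the scene. Friction and masses are not known exactly. Their poses are not given: they have to be found in the camera images.
- gauge: Taper gauge, fixed to the counter: grey base plate 220 x 240 x 12 mm with two jaws on its far half. Origin on the counter; the plate covers x -115 to +105, y -120 to +120 mm of this frame, top at z 12 mm. The near jaw is a straight steel fence along y (y -85 to +85 mm), its slot face at x +50 mm, its back at x +36 mm, top at z 37 mm. The index plate lies on the near half.
- slot_mid (a point): Point on the slot's floor at x +57, y 0, z 12 mm of the gauge, same axes. A 14 mm pin run along the fence has its middle at x +57 mm. It wedges with its middle somewhere from 25 mm before to 28 mm beyond this point along y; where, only trying shows. Some 15 to 20 N of push along +y, the pin held against the fence, wedges it so that it stays when let go; after a push under 10 N, or touching one jaw only, it can be loose.
- slot_mouth (a point): Point on the slot's floor near its wide end, at x +57, y -80 mm of the gauge. The far jaw is a slanted dark bar as high as the fence, with two brass screw heads on top up to z 42 mm. It has been clamped at an unknown setting (up to 3.5 mm either way in x): the slot, open above, is 24 to 31 mm wide here and narrows by 1 mm every 6 mm towards +y.
- pin: Master pin, loose, 0.07 kg, standing upright: a steel shank 14 mm in diameter and 32 mm long, and above it a yellow plastic head 24 mm in diameter and 40 mm long (total 72 mm). Origin at the middle of its underside, z up along the pin.
- pin_rest: Rest of the pin, fixed to the counter: a dark wooden ring 42 mm across and 8 mm high with a 20 mm hole, in which the pin stands on the counter. Origin at the hole's centre on the counter.
- index (a joint): Heading of the index plate about its upright pivot (rad): 0 when it points along +x of the gauge (square to the fence), positive when turned towards +y of the gauge. The pivot is stiff (about 0.12 N m of friction, 1.5 N at the corner) and stays where it is left.
- index_pivot (a point): Pivot of the index plate, on the plate's underside, 14 mm above the counter, at x -85, y 0 mm of the gauge; turns with the plate, x along the red line towards the nose, z up. The plate is aluminium, 20 mm thick (z 0 to 20 mm of this frame), 44 mm wide from x -26 to +79 mm, then narrows to the nose.
- index_nose (a point): Tip of the index plate's nose, 107 mm from the pivot along the red line, at the plate's top; the nose is 10 mm wide and ends short of the fence. The plate starts swung 0.45 to 0.75 rad towards +y of the gauge.
- bottle: White plastic bottle with a black cap, 60 mm across, 160 mm high; bystander. Origin at the middle of its underside.
- jar: Amber glass jar with a steel lid, 64 mm across, 75 mm high; bystander. Origin at the middle of its underside.
- hammer: Hammer, 240 mm long, lying along its x axis; bystander. Origin at the middle of its underside.

How it is judged (in metres and radians):
On the way:
1. the pin stands upright on the slot's floor, wedged between the jaws and let go (x of pin in the frame of gauge between 0.051 and 0.063 m and y of pin in the frame of gauge between -0.06 and 0.06 m and z of pin in the frame of gauge between 0.008 and 0.017 m and angle between pin's own z axis and vertical below 0.1 rad and contact force between pin and gauge above 2 N and contact force between pin and the fingers below 0.1 N and linear speed of pin below 0.01 m/s), for 0.3 s.
At the end, for the whole second after the job is handed in: The pin stands upright (within 0.1 rad) on the slot's floor, free of the gripper and at rest, and is still wedged: it presses on the gauge with more than 2 N by itself. The middle of the pin lies within 5 mm of the line of the index plate, which is at rest (all of step 1 and y of pin in the frame of index_pivot between -0.005 and 0.005 m and velocity of joint index between -0.02 and 0.02 rad/s); the robot touches nothing.
It fails at once if the bottle is shifted by more than 20 mm (distance of bottle from where it was at the start of the episode above 0.02 m).
It fails at once if the jar is shifted by more than 20 mm (distance of jar from where it was at the start of the episode above 0.02 m).
It fails at once if the hammer is shifted by more than 20 mm (distance of hammer from where it was at the start of the episode above 0.02 m).
It also fails if it takes over 59 s, if anything falls off the work surface, if the arm or the gripper's body presses on something with over 40 N, if the wrist force passes 120 N, or if a joint passes its speed limit or range.

## Working session

There is one attempt and no reset: what is moved stays moved. The work goes in short steps, Python scripts to look and compute and a tool call to move; the robot and the scene stay as the last step left them, time stands still between calls to the robot, and variables do not carry over. Pictures are saved under pics/ and viewed, and the job is handed in when it is done.

Besides the shell and the picture viewer there is one more tool, called by a JSON object that holds its "method" and its "body", one argument or row to a line. apply_moves: Moves the arm, as the interface text tells. Its arguments: {"type":"object","properties":{"moves":{"type":"array","items":{"type":"array","items":{"type":"number"}}},"grip":{"type":"number"}},"required":["moves"]}

```bash
mkdir -p pics
cat > h.py <<'E'
import numpy as np,cv2
from station import sense,get_image
from scipy.spatial.transform import Rotation as R
def snap(n,fn):
    s=sense(); im=get_image(n)
    cv2.imwrite('pics/'+fn,im['pixels'][:,:,::-1])
    if n=='wrist':
        T=np.eye(4);T[:3,:3]=R.from_quat(s['ee_rot']).as_matrix();T[:3,3]=s['ee_pos']
        im['T']=T@np.array(im['T_tool_cam'])
    np.savez('pics/'+fn+'.npz',**{k:np.array(v) for k,v in im.items()})
    return im
def ray(im,uv):
    K=np.array(im['camera_matrix']);d=np.array(im['dist'])
    p=cv2.undistortPoints(np.array(uv,float).reshape(-1,1,2),K,d).reshape(-1,2)
    D=np.c_[p,np.ones(len(p))]@im['T'][:3,:3].T
    return im['T'][:3,3],D
def onplane(im,uv,z):
    o,D=ray(im,uv); return o+D*((z-o[2])/D[:,2])[:,None]
def cloud(im):
    h,w=im['z_map'].shape
    v,u=np.mgrid[:h,:w]
    p=cv2.undistortPoints(np.stack([u,v],-1).reshape(-1,1,2).astype(float),np.array(im['camera_matrix']),np.array(im['dist'])).reshape(-1,2)
    P=np.c_[p,np.ones(len(p))]*im['z_map'].reshape(-1,1)
    return (P@im['T'][:3,:3].T+im['T'][:3,3]).reshape(h,w,3)
def load(fn): return dict(np.load('pics/'+fn+'.npz'))
E
python3 - <<'E'
from h import *
print(sense())
for n in ['scene','side','wrist']:
    im=snap(n,n+'0.png'); print(n,im['T'].round(3).tolist(),np.array(im['camera_matrix']).tolist())
E
```

```text
{'time_s': 0.0, 'joint_positions': array([ 1.12691091e+00,  3.59476291e-01,  1.51142160e+00, -4.44692453e-05,
        1.27250139e+00, -1.15058567e-01]), 'qvel': array([-0.00268081,  0.0013486 ,  0.0004471 , -0.00073478, -0.00217439,
        0.00074564]), 'joint_torque': array([ 3.40021463e-03, -5.15398514e+01, -2.70720667e+01,  6.74683833e-02,
        3.51328729e-02, -1.33078033e-04]), 'ee_pos': array([193.45707496, 567.21805915, 216.53082342]), 'ee_rot': array([ 0.69818969, -0.11589192,  0.11556841, -0.69695349]), 'contact_force': array([-0.87845431, -0.00784529,  0.09017061]), 'torque': array([-0.01388449, -0.04367867,  0.01657406]), 'width': 1.0003201606564214}
scene [[0.263, 0.62, -0.739, 1539.758], [0.965, -0.156, 0.212, -270.94], [0.017, -0.769, -0.639, 927.805], [0.0, 0.0, 0.0, 1.0]] [[530.2797821695839, 0.0, 287.64996907013574], [0.0, 530.2797821695839, 218.13250171501235], [0.0, 0.0, 1.0]]
side [[0.912, -0.277, 0.302, 189.803], [-0.409, -0.577, 0.707, -749.503], [-0.021, -0.768, -0.64, 754.914], [0.0, 0.0, 0.0, 1.0]] [[467.6807747441774, 0.0, 277.4104440871998], [0.0, 467.6807747441774, 221.50760917832963], [0.0, 0.0, 1.0]]
wrist [[0.323, 0.911, 0.258, 122.649], [0.946, -0.31, -0.091, 592.076], [-0.003, 0.273, -0.962, 382.349], [0.0, 0.0, 0.0, 1.0]] [[374.7988514303649, 0.0, 283.53853663198555], [0.0, 374.7988514303649, 209.31801759052368], [0.0, 0.0, 1.0]]
```

View pics/scene0.png

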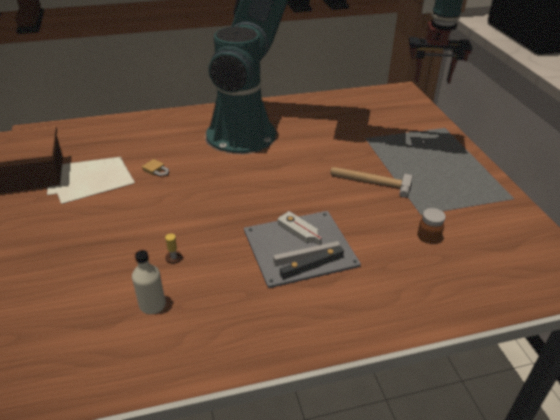

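View pics/side0.png

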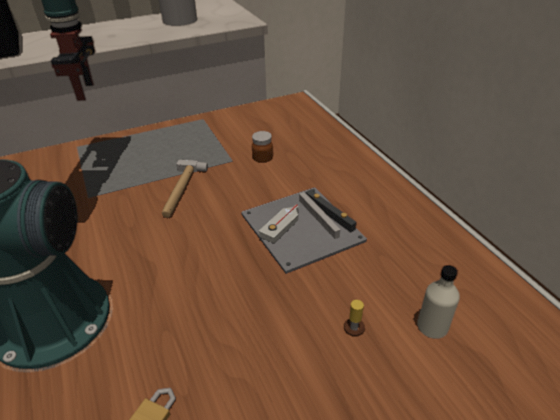

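View pics/wrist0.png

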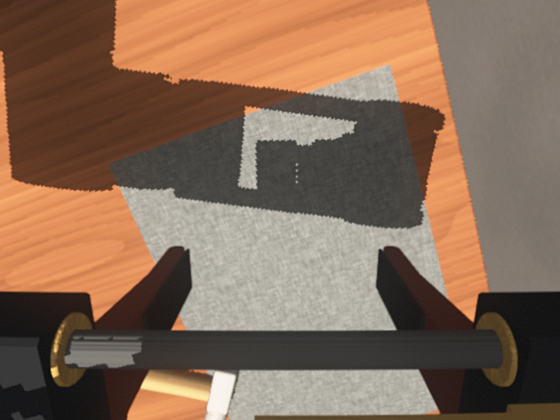

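Scene view: gauge corners about (247,226), (327,213), (357,263) and (272,281), pin at (172,243), bottle at (149,285), hammer at (370,180), jar at (432,225). The wrist camera sees none of the work yet. Next I'll measure from crops.

Run:
```python
from h import *
s=load('scene0.png');d=load('side0.png')
for n,im,(x0,y0,x1,y1) in [('a',s,(230,200,370,290)),('b',d,(230,180,375,275))]:
    c=im['pixels'][y0:y1,x0:x1,::-1]
    cv2.imwrite(f'pics/crop{n}.png',cv2.resize(c,None,fx=5.5,fy=5.5,interpolation=cv2.INTER_CUBIC))
# yellow head
for n,im in (('scene',s),('side',d)):
    hsv=cv2.cvtColor(im['pixels'],cv2.COLOR_RGB2HSV)
    m=cv2.inRange(hsv,(24,150,90),(34,255,255))
    k,l,st,c=cv2.connectedComponentsWithStats(m)
    P=cloud(im)
    for i in range(1,k):
        if st[i,4]>20:
            q=P[l==i]; print(n,st[i],c[i].round(1),q.mean(0).round(1),q.min(0).round(0),q.max(0).round(0))
    P=cloud(im)
    for nm,uvs in (('gcorn',[(247,226),(327,213),(357,263),(272,281)] if n=='scene' else [(243,213),(313,191),(364,236),(289,265)]),):
        print(nm,onplane(im,uvs,12).round(1).tolist())
        print([P[v,u].round(0).tolist() for u,v in uvs])
o1,D1=ray(s,[(149,285)]);print('bottle',onplane(s,[(151,302)],10),onplane(d,[(436,325)],10))
print('jar',onplane(s,[(433,216)],75),onplane(d,[(262,138)],75))
print('ring',onplane(s,[(173,257)],8),onplane(d,[(355,327)],8))
```

```text
gcorn [[485.4, -79.8, 12.0], [485.2, 143.7, 12.0], [688.4, 153.5, 12.0], [695.5, -63.7, 12.0]]
[[471.0, -77.0, -1.0], [480.0, 146.0, 8.0], [690.0, 153.0, 13.0], [697.0, -64.0, 14.0]]
gcorn [[475.8, 140.1, 12.0], [679.8, 146.9, 12.0], [704.9, -67.1, 12.0], [502.2, -78.3, 12.0]]
[[476.0, 140.0, 12.0], [664.0, 118.0, 36.0], [706.0, -66.0, 11.0], [501.0, -81.0, 15.0]]
bottle [[ 689.29315245 -344.48912012   10.        ]] [[ 692.00624591 -348.63678874   10.        ]]
jar [[635.07571985 374.27779629  75.        ]] [[625.84392326 366.25411053  75.        ]]
ring [[ 551.9060438  -281.29734232    8.        ]] [[ 547.76585681 -284.42820336    8.        ]]
```

View pics/cropa.png

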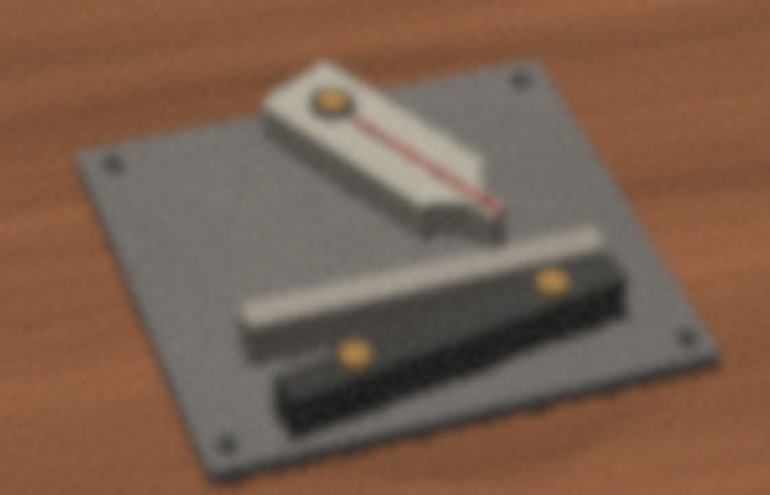

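View pics/cropb.png

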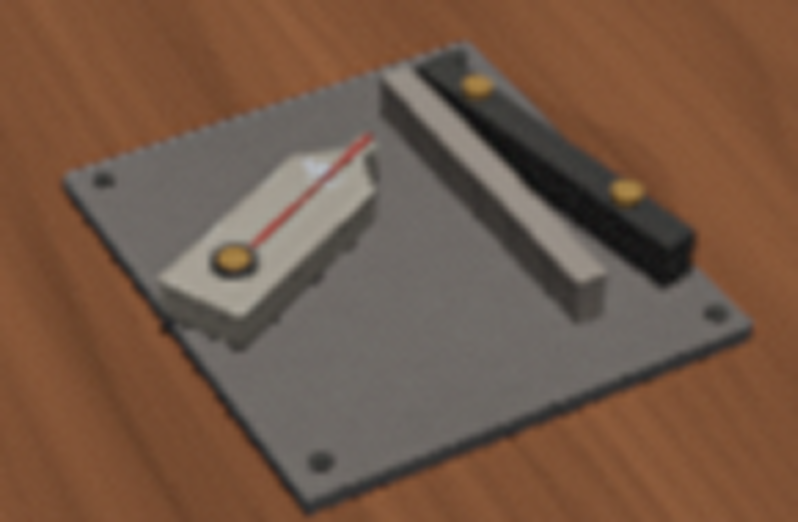

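Run:
```python
from h import *
s=load('scene0.png');d=load('side0.png')
A=lambda l:[(230+x/5.5-.4,200+y/5.5-.4) for x,y in l]
B=lambda l:[(230+x/5.5-.4,180+y/5.5-.4) for x,y in l]
G=np.array([(-115,-120),(-115,120),(105,120),(105,-120)],float)
def fit(W):
    a=G-G.mean(0);b=W-W.mean(0)
    th=np.arctan2((a[:,0]*b[:,1]-a[:,1]*b[:,0]).sum(),(a*b).sum())
    M=np.array([[np.cos(th),-np.sin(th)],[np.sin(th),np.cos(th)]])
    t=W.mean(0)-M@G.mean(0); return th,t,np.linalg.norm(W-(G@M.T+t),axis=1)
w1=onplane(s,A([(78,155),(540,62),(718,355),(208,472)]),12)[:,:2]
w2=onplane(d,B([(303,500),(66,180),(468,42),(750,325)]),12)[:,:2]
print(fit(w1),fit(w2),fit((w1+w2)/2))
for (im,uv) in ((s,A([(332,100),(500,208)])),(d,B([(233,258),(370,135)]))):
    p=onplane(im,uv,34); v=p[1]-p[0]; print('idx',p.round(1).tolist(),np.arctan2(v[1],v[0]),np.linalg.norm(v))
for (im,uv) in ((s,A([(243,312),(600,235)])),(d,B([(603,272),(410,68)]))):
    print('fence',onplane(im,uv,37).round(1).tolist())
# pin
for im,(x0,y0,x1,y1) in ((s,(150,225,195,270)),(d,(335,290,375,340))):
    pix=im['pixels'][y0:y1,x0:x1].astype(int); m=(pix[...,0]>100)&(pix[...,1]>90)&(pix[...,2]<70)
    v,u=np.nonzero(m); print(len(u),u.min()+x0,u.max()+x0,v.min()+y0,v.max()+y0,u.mean()+x0,v.mean()+y0)
    print(onplane(im,[(u.mean()+x0,v.mean()+y0)],52).round(1))
```

```text
(np.float64(0.05381000588141304), array([596.98681984,  35.61702018]), array([1.99530883, 1.25921477, 1.95378754, 1.97655714])) (np.float64(0.058370924322507796), array([593.94349133,  34.66795417]), array([2.13795104, 3.82595641, 0.37294371, 2.51565242])) (np.float64(0.05608853523000845), array([595.46516911,  35.14247827]), array([1.80925083, 2.40309324, 1.07218927, 2.23574241]))
idx [[505.7, 32.3, 34.0], [599.5, 86.6, 34.0]] 0.5246378583176583 108.45476344281789
idx [[511.3, 35.6, 34.0], [602.8, 88.2, 34.0]] 0.5209629876131384 105.53098809874055
fence [[640.3, -45.5, 37.0], [631.4, 123.9, 37.0]]
fence [[648.6, -44.2, 37.0], [640.7, 122.9, 37.0]]
493 150 194 225 269 172.03245436105476 239.66937119675455
[[ 537.1 -276.8   52. ]]
146 350 374 290 309 358.8150684931507 302.7739726027397
[[ 563.6 -265.4   52. ]]
```

Run:
```python
from h import *
s=sense();print(R.from_quat(s['ee_rot']).as_matrix().round(3))
im=get_image('wrist');print(np.array(im['T_tool_cam']).round(3).tolist(),im['dist'])
```

```text
[[ 0.946 -0.001  0.323]
 [-0.323 -0.001  0.946]
 [-0.    -1.    -0.001]]
[[0.0, 0.962, 0.273, -75.064], [0.001, -0.273, 0.962, -165.729], [1.0, 0.0, -0.001, 0.318], [0.0, 0.0, 0.0, 1.0]] [-0.03515201  0.          0.          0.          0.        ]
```

{"method": "apply_moves", "body": {
  "moves": [
    [0.52, -0.043, -0.39, 0, -0.385, 0],
    [0.52, -0.043, -0.39, 0, -0.385, 0],
    [0.52, -0.043, -0.39, 0, -0.385, 0],
    [0.52, -0.043, -0.39, 0, -0.385, 0],
    [0.52, -0.043, -0.39, 0, -0.385, 0],
    [0.52, -0.043, -0.39, 0, -0.385, 0],
    [0.52, -0.043, -0.39, 0, -0.385, 0],
    [0.52, -0.043, -0.39, 0, -0.385, 0],
    [0.52, -0.043, -0.39, 0, -0.385, 0],
    [0.52, -0.043, -0.39, 0, -0.385, 0],
    [0.52, -0.043, -0.39, 0, -0.385, 0],
    [0.52, -0.043, -0.39, 0, -0.385, 0],
    [0.52, -0.043, -0.39, 0, -0.385, 0],
    [0.52, -0.043, -0.39, 0, -0.385, 0],
    [0.52, -0.043, -0.39, 0, -0.385, 0],
    [0.52, -0.043, -0.39, 0, -0.385, 0],
    [0.52, -0.043, -0.39, 0, -0.385, 0],
    [0.52, -0.043, -0.39, 0, -0.385, 0],
    [0.52, -0.043, -0.39, 0, -0.385, 0],
    [0.52, -0.043, -0.39, 0, -0.385, 0]
  ]
}}

```text
time_s: 1.87
ee_pos: [558.7, 31.6, 259.9]
ee_rot: [0.707, 0.02, -0.021, -0.707]
contact_force: [0.4, 0.5, 0.4]
width: 0.997
```

Run:
```python
from h import *
s=sense();print(s['time_s'],s['ee_pos'],R.from_quat(s['ee_rot']).as_matrix().round(4).tolist(),s['joint_positions'].round(2))
snap('wrist','w1.png')
```

```text
1.8667 [558.67193151  31.62252731 259.93196678] [[0.9984, -0.0017, -0.0572], [0.0572, -0.0005, 0.9984], [-0.0017, -1.0, -0.0004]] [-0.07  0.27  1.54 -0.    1.34 -1.69]
```

View pics/w1.png

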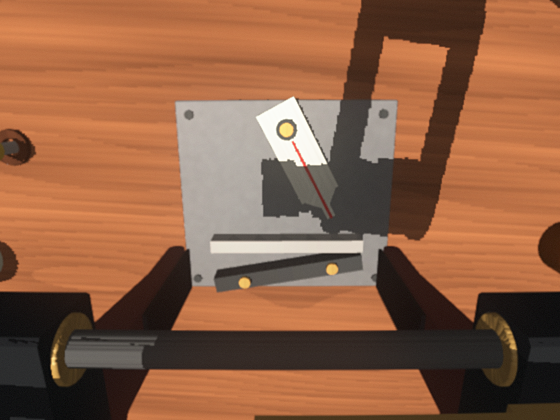

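The wrist view shows the gauge square on: plate corners (177,102) and (397,100), fence rows 234–253, pivot (287,129), red line end (333,218). The rest is at (12,148), with the pin head out of frame. I'll refine the gauge pose from this view.

Run:
```python
from h import *
im=load('w1.png')
cv2.imwrite('pics/w1c.png',cv2.resize(im['pixels'][90:300,165:405,::-1],None,fx=3.3,fy=2.8,interpolation=cv2.INTER_CUBIC))
```

```text
(no output)
```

View pics/w1c.png

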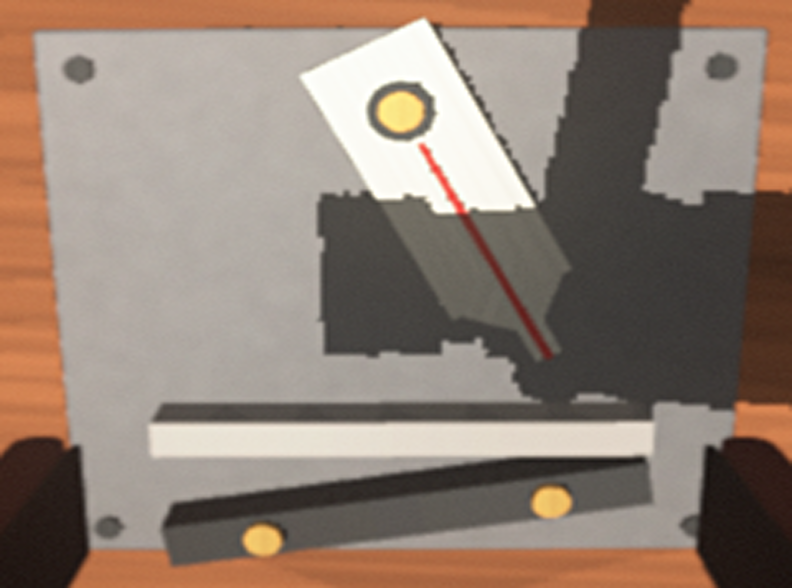

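```bash
cat > g.py <<'E'
from h import *
def fit(G,W):
    a=G-G.mean(0);b=W-W.mean(0)
    th=np.arctan2((a[:,0]*b[:,1]-a[:,1]*b[:,0]).sum(),(a*b).sum())
    M=np.array([[np.cos(th),-np.sin(th)],[np.sin(th),np.cos(th)]])
    t=W.mean(0)-M@G.mean(0); return th,t,(W-(G@M.T+t)).round(1).tolist()
E
python3 - <<'E'
from g import *
im=load('w1.png')
C=lambda l:[(165+x/3.3-.35,90+y/2.8-.35) for x,y in l]
wf=onplane(im,C([(150,457),(654,456),(150,423),(654,421)]),37)[:,:2]
wc=onplane(im,C([(34,31),(767,30)]),12)[:,:2]
Gf=np.array([(50,-85),(50,85),(36,-85),(36,85)],float);Gc=np.array([(-115,-120),(-115,120)],float)
print(fit(Gf,wf));print(fit(Gc,wc));f=fit(np.r_[Gf,Gc],np.r_[wf,wc]);print(f)
p=onplane(im,C([(401,111),(548,357)]),34);v=p[1]-p[0];print(p,np.arctan2(v[1],v[0]),np.hypot(*v[:2]))
th,t,_=f;M=np.array([[np.cos(th),-np.sin(th)],[np.sin(th),np.cos(th)]])
print('pivot pred',M@[-85,0]+t)
# far jaw inner edge top
q=onplane(im,C([(178,526),(640,472),(178,505),(640,458)]),37)[:,:2];print((q-t)@M)
print('ring',onplane(im,[(12,147)],8))
s=load('scene0.png')
cv2.imwrite('pics/pinc.png',np.hstack([cv2.resize(s['pixels'][225:325,120:200,::-1],None,fx=5,fy=5),cv2.resize(load('side0.png')['pixels'][290:345,330:380,::-1],None,fx=7,fy=500/55)]))
E
```

```text
(np.float64(0.06127391056177011), array([593.36049865,  36.58536929]), [[0.2, -0.2], [0.4, 0.3], [-0.3, 0.6], [-0.4, -0.6]])
(np.float64(0.05874136087569634), array([594.93333569,  36.387935  ]), [[-0.1, 1.6], [0.1, -1.6]])
(np.float64(0.06048285816259289), array([593.87942079,  36.60883149]), [[-0.2, -0.2], [-0.2, 0.3], [-0.7, 0.6], [-1.0, -0.6], [0.7, 1.5], [1.3, -1.6]])
[[509.08560726  31.42063505  34.        ]
 [600.32078062  85.57325549  34.        ]] 0.5356632194727845 106.09600916069164
pivot pred [509.03484589  31.47092245]
[[ 79.95958425 -77.28194951]
 [ 56.70029352  80.89735682]
 [ 70.6423116  -76.79301436]
 [ 50.67115096  80.58011142]]
ring [[ 546.33359878 -276.31222313    8.        ]]
```

View pics/pinc.png

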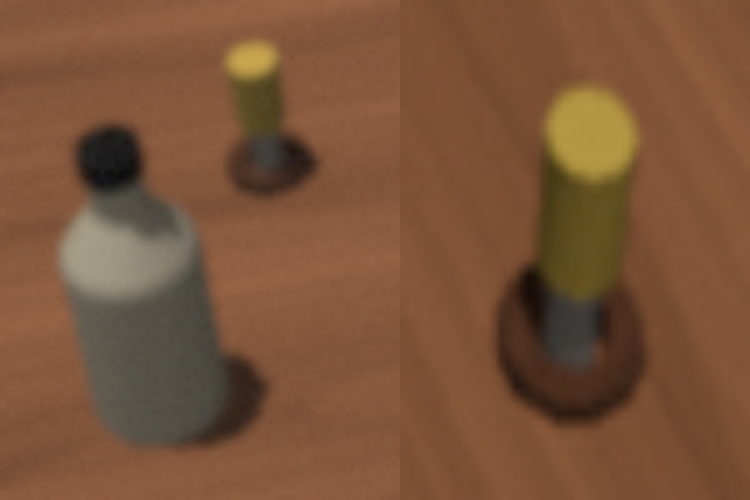

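{"method": "apply_moves", "body": {
  "moves": [
    [-0.027, 0.06, -0.314, 0, 0, 0],
    [-0.027, 0.06, -0.314, 0, 0, 0],
    [-0.027, 0.06, -0.314, 0, 0, 0],
    [-0.027, 0.06, -0.314, 0, 0, 0],
    [-0.027, 0.06, -0.314, 0, 0, 0],
    [-0.027, 0.06, -0.314, 0, 0, 0],
    [-0.027, 0.06, -0.314, 0, 0, 0],
    [-0.027, 0.06, -0.314, 0, 0, 0],
    [-0.027, 0.06, -0.314, 0, 0, 0],
    [-0.027, 0.06, -0.314, 0, 0, 0],
    [-0.027, 0.06, -0.314, 0, 0, 0],
    [-0.027, 0.06, -0.314, 0, 0, 0]
  ]
}}

```text
time_s: 2.92
ee_pos: [550.0, -281.2, 200.6]
ee_rot: [0.707, 0.021, -0.022, -0.707]
contact_force: [0.2, 0.3, 0.7]
width: 1.001
```

Run:
```python
from h import *
s=sense();print(s['time_s'],s['ee_pos'],R.from_quat(s['ee_rot']).as_matrix().round(4).tolist(),s['joint_positions'].round(2))
im=snap('wrist','w2.png')
sc=load('scene0.png');d=load('side0.png')
print(onplane(sc,[(120+252/5,225+60/5)],72),onplane(d,[(357.3,304.6)],72))
hsv=cv2.cvtColor(im['pixels'],cv2.COLOR_RGB2HSV)
m=cv2.inRange(hsv,(22,120,90),(36,255,255))
k,l,st,c=cv2.connectedComponentsWithStats(m)
for i in range(1,k):
    if st[i,4]>60: print(st[i],c[i].round(1),onplane(im,[c[i]],72).round(1))
```

```text
2.9167 [ 550.00939315 -281.18796629  200.62001414] [[0.9982, -0.0013, -0.0597], [0.0597, -0.0001, 0.9982], [-0.0013, -1.0, -0.0]] [-0.58  0.4   1.49 -0.    1.25 -2.21]
[[ 549.39713528 -279.52947295   72.        ]] [[ 548.05018283 -281.74687203   72.        ]]
```

View pics/w2.png

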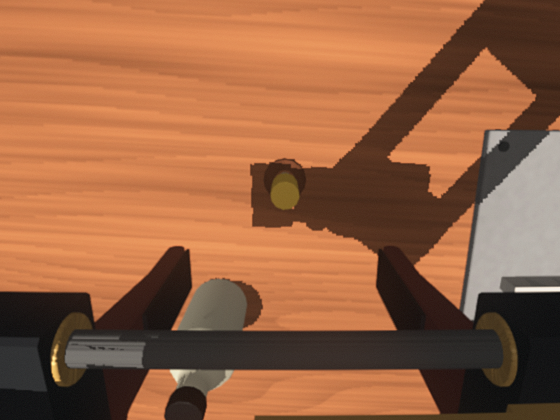

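Pin head top is at about (285,196); the bottle at (215,320) is well beyond it.

Run:
```python
from h import *
im=load('w2.png')
p=im['pixels'][150:225,245:330].astype(int)
m=((p[...,0]>1.8*p[...,2])&(p[...,1]>0.72*p[...,0])).astype(np.uint8)
v,u=np.nonzero(m);print(len(u),u.min()+245,u.max()+245,v.min()+150,v.max()+150)
cv2.imwrite('pics/w2c.png',cv2.resize(np.clip(p[:,:,::-1]*1.6,0,255).astype(np.uint8),None,fx=7,fy=7,interpolation=cv2.INTER_CUBIC))
P=cloud(im);q=P[150:225,245:330];mm=q[...,2]>66;print(mm.sum(),q[mm].mean(0),q[mm].min(0),q[mm].max(0))
print(onplane(im,[(285,196)],72),onplane(im,[(285,174)],8))
```

```text
834 270 299 172 209
684 [ 543.36765485 -280.7670131    83.71609492] [ 475.41496648 -292.3932521    66.11313131] [ 558.73784266 -268.54884596  366.4462003 ]
[[ 547.16581424 -280.05985656   72.        ]] [[ 540.88317571 -280.26262993    8.        ]]
```

View pics/w2c.png

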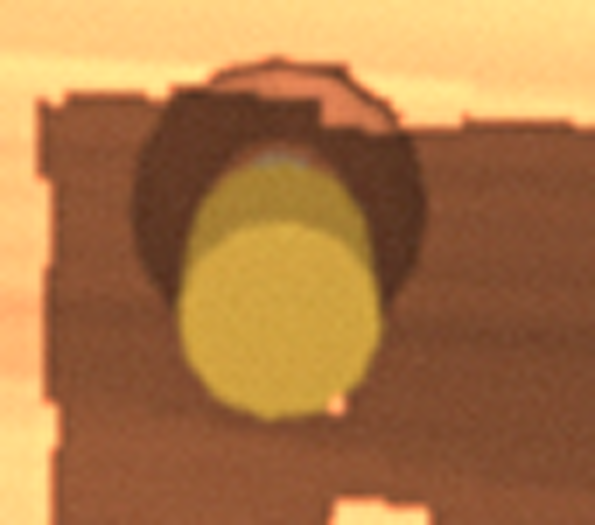

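{"method": "apply_moves", "body": {
  "moves": [
    [-0.002, 0.06, 0.001, 0, 0, 0],
    [-0.002, 0.1, 0.001, 0, 0, 0],
    [-0.002, 0.125, 0.001, 0, 0, 0],
    [-0.002, 0.14, 0.001, 0, 0, 0],
    [-0.002, 0.1455, 0.001, 0, 0, 0],
    [-0.002, 0.1455, 0.001, 0, 0, 0],
    [-0.002, 0.1455, 0.001, 0, 0, 0]
  ]
}}

```text
time_s: 3.55
ee_pos: [549.0, -280.3, 56.5]
ee_rot: [0.707, 0.022, -0.021, -0.706]
contact_force: [0.3, 0.1, 0.2]
width: 1.002
```

{"method": "apply_moves", "body": {
  "moves": [
    [0, 0, 0, 0, 0, 0],
    [0, 0, 0, 0, 0, 0],
    [0, 0, 0, 0, 0, 0],
    [0, 0, 0, 0, 0, 0],
    [0, 0, 0, 0, 0, 0],
    [0, 0, 0, 0, 0, 0],
    [0, 0, 0, 0, 0, 0],
    [0, 0, 0, 0, 0, 0],
    [0, 0, 0, 0, 0, 0],
    [0, 0, 0, 0, 0, 0]
  ],
  "grip": 0.0
}}

```text
time_s: 4.38
ee_pos: [549.0, -280.3, 56.4]
ee_rot: [0.707, 0.022, -0.021, -0.706]
contact_force: [0.4, -0.4, 0.3]
width: 0.282
```

Run:
```python
from h import *
s=sense();print(s['time_s'],s['ee_pos'],R.from_quat(s['ee_rot']).as_matrix().round(4).tolist(),s['contact_force'],s['torque'],s['width'])
snap('wrist','w3.png');snap('side','s3.png')
```

```text
4.3833 [ 548.99625751 -280.26206064   56.38238814] [[0.9981, 0.0003, -0.061], [0.061, -0.0013, 0.9981], [0.0003, -1.0, -0.0013]] [ 0.44037463 -0.44473274  0.33961116] [0.02643089 0.01507152 0.01476367] 0.28225145780237043
```

View pics/w3.png

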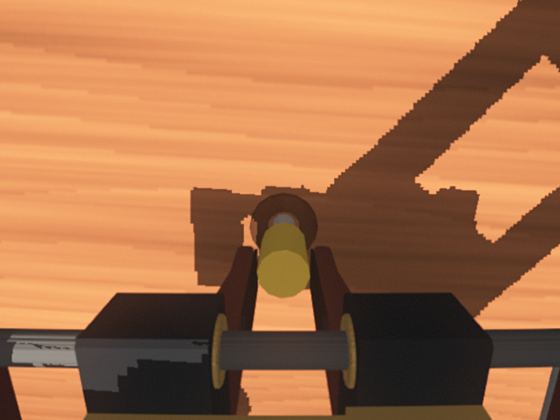

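Run:
```python
from h import *
im=load('w3.png')
cv2.imwrite('pics/w3c.png',cv2.resize(im['pixels'][185:310,220:350,::-1],None,fx=4.5,fy=4.5,interpolation=cv2.INTER_CUBIC))
print(onplane(im,[(284.5,271)],72),onplane(im,[(284.5,271)],70))
M=R.from_euler('z',.0605).as_matrix()[:2,:2];t=np.array([593.9,36.6]);ee=np.array([549,-280.3])
Rt=np.array([[.9981,-.061],[.061,.9981]])
for g in [(57,-75),(60,-75),(57,0)]:
    w=M@g+t;print(g,w,'tool shift x,z',Rt.T@(w-ee))
```

```text
[[ 544.64841767 -279.82887843   72.        ]] [[ 545.58803642 -279.77048807   70.        ]]
(57, -75) [655.33044713 -34.81638583] tool shift x,z [121.10291975 238.53103803]
(60, -75) [658.32495843 -34.63499653] tool shift x,z [124.10280622 238.5294175 ]
(57, 0) [650.79571469  40.04639666] tool shift x,z [121.14343303 313.52819991]
```

View pics/w3c.png

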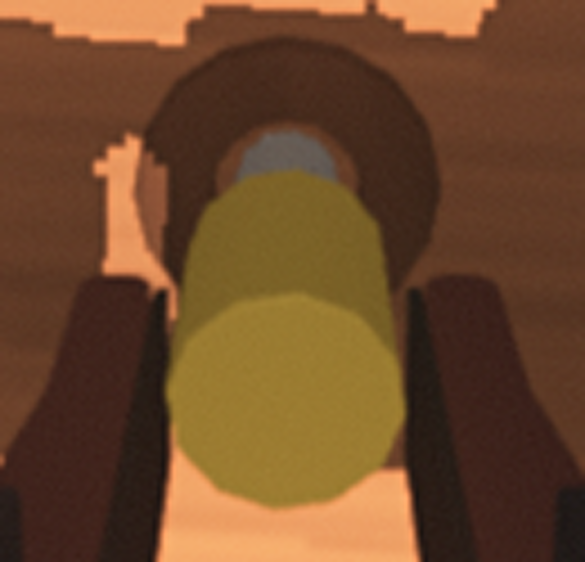

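{"method": "apply_moves", "body": {
  "moves": [
    [0, -0.025, 0, 0, 0, 0],
    [0, -0.05, 0, 0, 0, 0],
    [0.01, -0.07, 0.02, 0, 0, 0],
    [0.03, -0.07, 0.055, 0, 0, 0],
    [0.05, -0.07, 0.09, 0, 0, 0],
    [0.07, -0.07, 0.125, 0, 0, 0],
    [0.09, -0.07, 0.16, 0, 0, 0],
    [0.11, -0.07, 0.195, 0, 0, 0],
    [0.12, -0.07, 0.22, 0, 0, 0],
    [0.125, -0.07, 0.233, 0, 0, 0],
    [0.127, -0.07, 0.2385, 0, 0, 0],
    [0.127, -0.07, 0.2385, 0, 0, 0],
    [0.127, -0.07, 0.2385, 0, 0, 0]
  ]
}}

```text
time_s: 5.57
ee_pos: [660.6, -35.5, 125.9]
ee_rot: [0.707, 0.021, -0.022, -0.706]
contact_force: [-0.6, -0.2, -1.5]
width: 0.264
```

Run:
```python
from h import *
s=sense();print(s['time_s'],s['ee_pos'],R.from_quat(s['ee_rot']).as_matrix().round(4).tolist(),s['contact_force'],s['torque'],s['width'])
snap('wrist','w4.png');snap('side','s4.png');snap('scene','c4.png')
im=load('c4.png');cv2.imwrite('pics/c4c.png',cv2.resize(im['pixels'][190:290,230:370,::-1],None,fx=5.5,fy=5.5,interpolation=cv2.INTER_CUBIC))
```

```text
5.5667 [660.55714898 -35.47996336 125.89413715] [[0.9981, -0.0005, -0.0608], [0.0608, -0.002, 0.9981], [-0.0007, -1.0, -0.0019]] [-0.61864952 -0.21880757 -1.48232935] [ 0.01462132 -0.00687939 -0.00249797] 0.2637115002332428
```

View pics/w4.png

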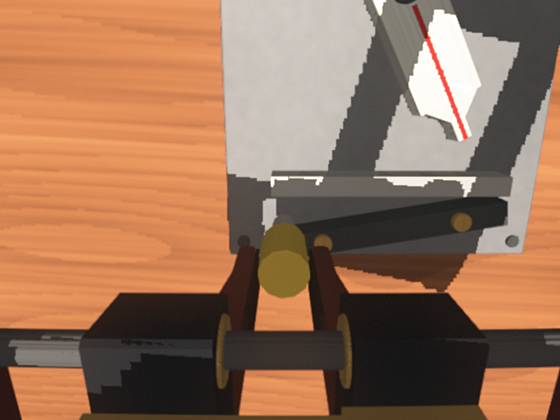

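View pics/c4c.png

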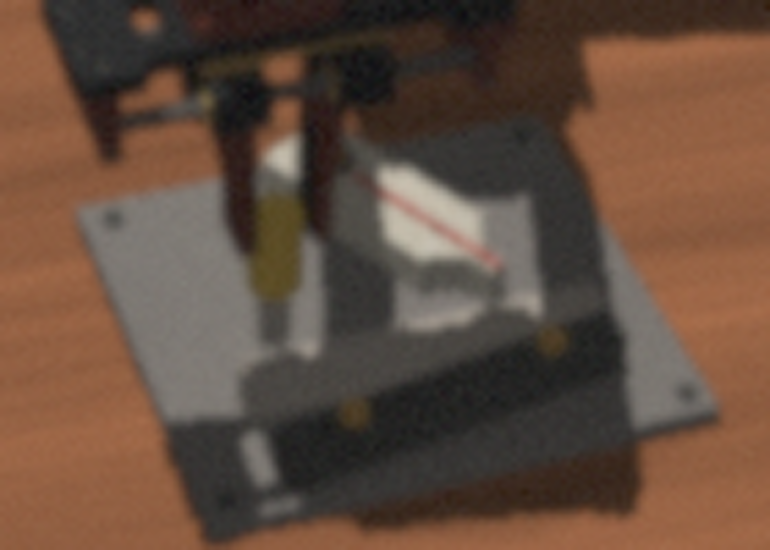

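The pin hangs upright above the slot mouth: head top about (284,274), fence slot edge at about row 195. I'll check the relative offset before lowering.

Run:
```python
from g import *
im=load('w4.png')
cv2.imwrite('pics/w4c.png',cv2.resize(np.clip(im['pixels'][155:305,215:535,::-1]*1.5,0,255).astype(np.uint8),None,fx=2.5,fy=4,interpolation=cv2.INTER_CUBIC))
```

```text
(no output)
```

View pics/w4c.png

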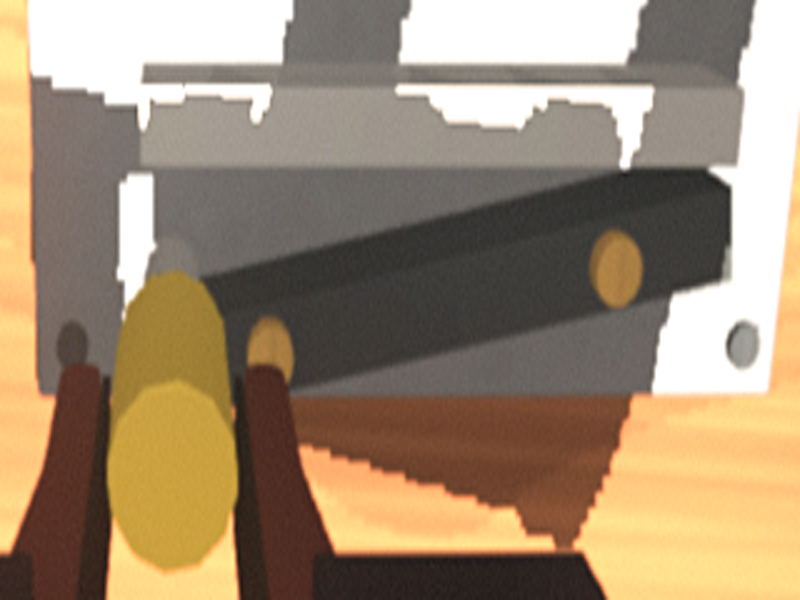

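Run:
```python
from g import *
im=load('w4.png')
C=lambda l:[(215+x/2.5-.3,155+y/4-.37) for x,y in l]
wf=onplane(im,C([(140,168),(738,164),(140,84),(743,84)]),37)[:,:2]
Gf=np.array([(50,-85),(50,85),(36,-85),(36,85)],float)
f=fit(Gf,wf);print(f);th,t,_=f;M=R.from_euler('z',th).as_matrix()[:2,:2]
p=onplane(im,C([(173,475)]),141.5)[:,:2];print('pin in gauge',(p-t)@M,'world',p)
print('shank bottom vis',(onplane(im,C([(175,238)]),69.5)[:,:2]-t)@M)
```

```text
(np.float64(0.064960654829845), array([593.36129015,  35.7073013 ]), [[0.4, 0.7], [0.2, -0.3], [-0.5, 0.8], [-0.1, -1.2]])
pin in gauge [[ 59.28330896 -74.94030057]] world [[657.38430653 -35.22656046]]
shank bottom vis [[ 53.58771547 -74.5618273 ]]
```

{"method": "apply_moves", "body": {
  "moves": [
    [0, 0.02, 0, 0, 0, 0],
    [0, 0.035, 0, 0, 0, 0],
    [0, 0.045, 0, 0, 0, 0],
    [0, 0.052, 0, 0, 0, 0],
    [0, 0.056, 0, 0, 0, 0],
    [0, 0.056, 0, 0, 0, 0],
    [0, 0.056, 0, 0, 0, 0]
  ]
}}

```text
time_s: 6.3
ee_pos: [660.9, -36.5, 70.4]
ee_rot: [0.707, 0.021, -0.021, -0.706]
contact_force: [0.1, -0.4, -0.9]
width: 0.263
```

Run:
```python
from h import *
s=sense();print(s['time_s'],s['ee_pos'],R.from_quat(s['ee_rot']).as_matrix().round(4).tolist(),s['contact_force'],s['torque'],s['width'])
snap('side','s5.png');snap('scene','c5.png')
a=load('c5.png')['pixels'][190:290,230:370,::-1];b=load('s5.png')['pixels'][180:275,235:375,::-1]
cv2.imwrite('pics/c5c.png',np.vstack([cv2.resize(a,(420,300)),cv2.resize(b,(420,285))]))
```

```text
6.3 [660.92746266 -36.47898857  70.35821183] [[0.9983, 0.0003, -0.0589], [0.0589, -0.0018, 0.9983], [0.0002, -1.0, -0.0018]] [ 0.13709204 -0.44435093 -0.91719259] [ 0.01417283 -0.00842195 -0.00759263] 0.26273587858250375
```

View pics/c5c.png

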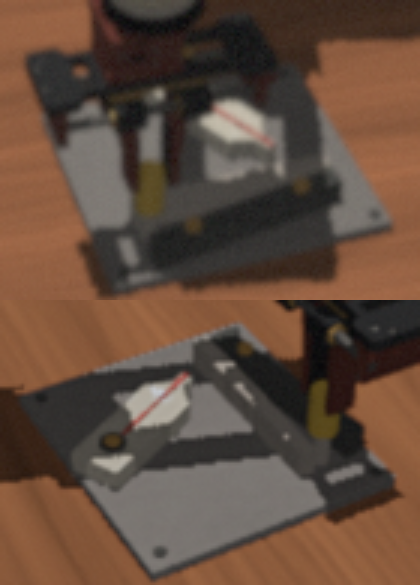

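The pin is in the slot mouth with no contact forces. Now I feel for the floor, then the fence.

{"method": "apply_moves", "body": {
  "moves": [
    [0, 0.001, 0, 0, 0, 0],
    [0, 0.002, 0, 0, 0, 0],
    [0, 0.002, 0, 0, 0, 0],
    [0, 0.002, 0, 0, 0, 0]
  ]
}}

```text
time_s: 6.73
ee_pos: [661.4, -36.3, 69.0]
ee_rot: [0.707, 0.021, -0.02, -0.706]
contact_force: [-0.6, -0.4, -1.4]
width: 0.264
```

{"method": "apply_moves", "body": {
  "moves": [
    [-0.001, 0, 0, 0, 0, 0],
    [-0.002, 0, 0, 0, 0, 0],
    [-0.002, 0, 0, 0, 0, 0],
    [-0.002, 0, 0, 0, 0, 0]
  ]
}}

```text
time_s: 7.07
ee_pos: [659.3, -36.4, 69.1]
ee_rot: [0.708, 0.021, -0.02, -0.706]
contact_force: [1.2, 0.5, -1.0]
width: 0.265
```

{"method": "apply_moves", "body": {
  "moves": [
    [-0.0005, 0.001, 0, 0, 0, 0],
    [-0.001, 0.001, 0, 0, 0, 0],
    [-0.001, 0.001, 0, 0, 0, 0],
    [-0.001, 0.001, 0, 0, 0, 0]
  ]
}}

```text
time_s: 7.4
ee_pos: [658.7, -36.5, 68.3]
ee_rot: [0.708, 0.022, -0.02, -0.706]
contact_force: [-0.4, 0.8, 3.3]
width: 0.262
```

{"method": "apply_moves", "body": {
  "moves": [
    [-0.0005, 0, 0, 0, 0, 0],
    [-0.001, 0, 0, 0, 0, 0],
    [-0.001, 0, 0, 0, 0, 0],
    [-0.001, 0, 0, 0, 0, 0]
  ]
}}

```text
time_s: 7.73
ee_pos: [657.8, -36.6, 68.4]
ee_rot: [0.708, 0.022, -0.02, -0.706]
contact_force: [0.8, 0.3, 1.4]
width: 0.263
```

{"method": "apply_moves", "body": {
  "moves": [
    [-0.0005, 0, 0, 0, 0, 0],
    [-0.001, 0, 0, 0, 0, 0],
    [-0.0015, 0, 0, 0, 0, 0],
    [-0.0015, 0, 0, 0, 0, 0]
  ]
}}

```text
time_s: 8.07
ee_pos: [656.3, -36.7, 68.5]
ee_rot: [0.708, 0.022, -0.02, -0.706]
contact_force: [0.4, -0.3, 0.8]
width: 0.267
```

{"method": "apply_moves", "body": {
  "moves": [
    [-0.0005, 0, 0, 0, 0, 0],
    [-0.001, 0, 0, 0, 0, 0],
    [-0.0015, 0, 0, 0, 0, 0],
    [-0.0015, 0, 0, 0, 0, 0]
  ]
}}

```text
time_s: 8.4
ee_pos: [655.2, -36.8, 68.5]
ee_rot: [0.708, 0.022, -0.02, -0.706]
contact_force: [2.9, 0.7, -0.4]
width: 0.262
```

{"method": "apply_moves", "body": {
  "moves": [
    [-0.0005, 0, 0, 0, 0, 0],
    [-0.001, 0, 0, 0, 0, 0],
    [-0.001, 0, 0, 0, 0, 0],
    [-0.001, 0, 0, 0, 0, 0]
  ]
}}

```text
time_s: 8.73
ee_pos: [654.5, -36.8, 68.6]
ee_rot: [0.708, 0.022, -0.019, -0.706]
contact_force: [2.4, 0.4, -0.1]
width: 0.261
```

{"method": "apply_moves", "body": {
  "moves": [
    [-0.0005, 0, 0, 0, 0, 0],
    [-0.001, 0, 0, 0, 0, 0],
    [-0.001, 0, 0, 0, 0, 0]
  ]
}}

```text
time_s: 8.98
ee_pos: [653.7, -36.9, 68.7]
ee_rot: [0.708, 0.022, -0.019, -0.706]
contact_force: [3.9, 0.2, -0.7]
width: 0.259
```

Run:
```python
from g import *
s=sense();print(s['time_s'],s['ee_pos'],R.from_quat(s['ee_rot']).as_matrix().round(4).tolist(),s['contact_force'],s['torque'],s['width'])
im=snap('wrist','w6.png')
cv2.imwrite('pics/w6c.png',cv2.resize(np.clip(im['pixels'][155:305,215:535,::-1]*1.4,0,255).astype(np.uint8),None,fx=2.5,fy=4,interpolation=cv2.INTER_CUBIC))
```

```text
8.9833 [653.67769456 -36.88065986  68.69213956] [[0.9982, 0.0046, -0.0591], [0.0591, -0.0021, 0.9983], [0.0045, -1.0, -0.0023]] [ 3.8941382   0.22452815 -0.69090926] [ 0.18840967 -0.68243773  0.02004284] 0.25891238771534364
```

View pics/w6c.png

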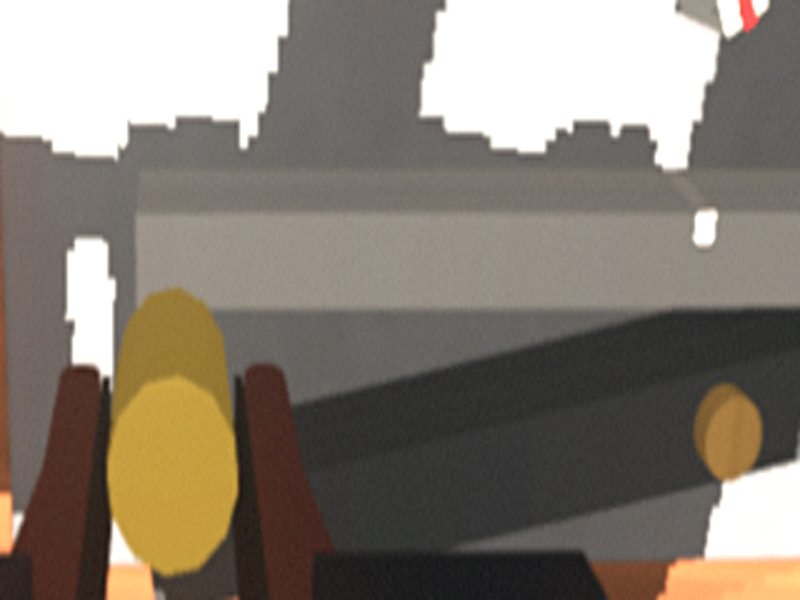

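The pin made contact with the fence and pivoted slightly in the pads (about 0.05 rad; the head's lower edge shifted about 4 px). I'll let it stand on the floor, then regrip it centred and a bit lower.

{"method": "apply_moves", "body": {
  "moves": [
    [0, 0, 0, 0, 0, 0.0],
    [0, 0, 0, 0, 0, 0],
    [0, 0, 0, 0, 0, 0],
    [0, 0, 0, 0, 0, 0],
    [0, 0.0015, 0, 0, 0, 0],
    [0, 0.003, 0, 0, 0, 0],
    [0, 0.003, 0, 0, 0, 0],
    [0, 0.003, 0, 0, 0, 0]
  ],
  "grip": 0.045
}}

```text
time_s: 9.7
ee_pos: [653.4, -36.9, 65.4]
ee_rot: [0.708, 0.022, -0.02, -0.706]
contact_force: [-0.1, 0.0, 0.7]
width: 0.509
```

Run:
```python
from g import *
s=sense();print(s['time_s'],s['ee_pos'],R.from_quat(s['ee_rot']).as_matrix().round(4).tolist(),s['contact_force'],s['torque'],s['width'])
im=snap('wrist','w7.png')
cv2.imwrite('pics/w7c.png',cv2.resize(np.clip(im['pixels'][155:305,215:535,::-1]*1.4,0,255).astype(np.uint8),None,fx=2.5,fy=4,interpolation=cv2.INTER_CUBIC))
```

```text
9.7 [653.40983397 -36.87699397  65.43451211] [[0.9982, 0.0039, -0.0591], [0.0591, -0.002, 0.9983], [0.0038, -1.0, -0.0022]] [-0.07334869  0.00487208  0.70710862] [0.04050173 0.05633776 0.02002304] 0.509479573534211
```

View pics/w7c.png

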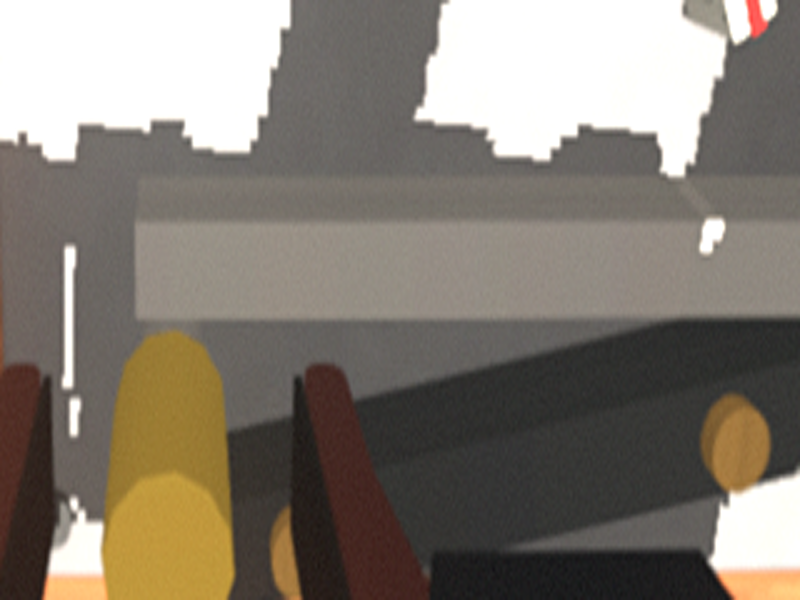

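Run:
```python
from g import *
im=load('w7.png')
cv2.imwrite('pics/w7d.png',cv2.resize(np.clip(im['pixels'][225:325,225:345,::-1]*1.4,0,255).astype(np.uint8),None,fx=6,fy=6,interpolation=cv2.INTER_CUBIC))
C=lambda l:[(215+x/2.5-.3,155+y/4-.37) for x,y in l]
print('face',onplane(im,C([(140,319),(700,319)]),37),'back',onplane(im,C([(140,221),(700,219)]),37))
print('top',onplane(im,C([(168,570)]),84),'head bottom back edge',onplane(im,C([(172,331)]),44))
P=cloud(im);q=P[225:325,245:300].reshape(-1,3);q=q[(q[:,2]>80)&(q[:,2]<90)];print(len(q),q.min(0),q.max(0))
```

```text
face [[648.39175022 -44.080983    37.        ]
 [641.10335574  79.80998994  37.        ]] back [[634.40495026 -44.77268684  37.        ]
 [626.84352149  76.67566291  37.        ]]
top [[660.17843007 -36.89434372  84.        ]] head bottom back edge [[647.12629334 -37.09302669  44.        ]]
1814 [648.42448555 -48.95326606  80.01242989] [672.62607359 -28.76355753  84.68680322]
```

View pics/w7d.png

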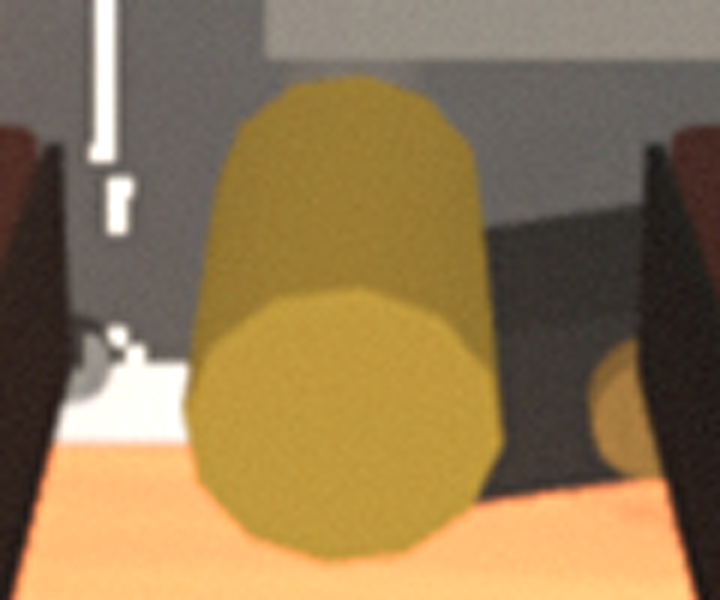

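The released pin stands upright at x≈660 in the wrist frame, about 6.5 mm ahead of the TCP and about 5 mm off the fence. I'll recentre and regrip.

{"method": "apply_moves", "body": {
  "moves": [
    [0.003, 0, 0, 0, 0, 0],
    [0.0065, 0, 0, 0, 0, 0],
    [0.0065, 0, 0, 0, 0, 0],
    [0.0065, 0, 0, 0, 0, 0]
  ]
}}

```text
time_s: 10.08
ee_pos: [660.5, -36.5, 65.6]
ee_rot: [0.708, 0.023, -0.019, -0.706]
contact_force: [0.2, -0.0, 0.1]
width: 0.516
```

{"method": "apply_moves", "body": {
  "moves": [
    [0, 0, 0, 0, 0, 0],
    [0, 0, 0, 0, 0, 0],
    [0, 0, 0, 0, 0, 0],
    [0, 0, 0, 0, 0, 0],
    [0, 0, 0, 0, 0, 0],
    [0, 0, 0, 0, 0, 0]
  ],
  "grip": 0.0
}}

```text
time_s: 10.58
ee_pos: [660.5, -36.5, 65.7]
ee_rot: [0.708, 0.023, -0.019, -0.706]
contact_force: [-0.7, -1.5, 0.1]
width: 0.264
```

Run:
```python
from g import *
s=sense();print(s['time_s'],s['ee_pos'],R.from_quat(s['ee_rot']).as_matrix().round(4).tolist(),s['contact_force'],s['torque'],s['width'])
im=snap('wrist','w8.png')
cv2.imwrite('pics/w8d.png',cv2.resize(np.clip(im['pixels'][215:315,225:345,::-1]*1.4,0,255).astype(np.uint8),None,fx=6,fy=6,interpolation=cv2.INTER_CUBIC))
```

```text
10.5833 [660.47359805 -36.53208158  65.67444672] [[0.9982, 0.0046, -0.0591], [0.0591, -0.0021, 0.9982], [0.0045, -1.0, -0.0024]] [-0.71827175 -1.54574553  0.10953536] [ 0.04990102  0.05039058 -0.04895437] 0.2643364601143216
```

View pics/w8d.png

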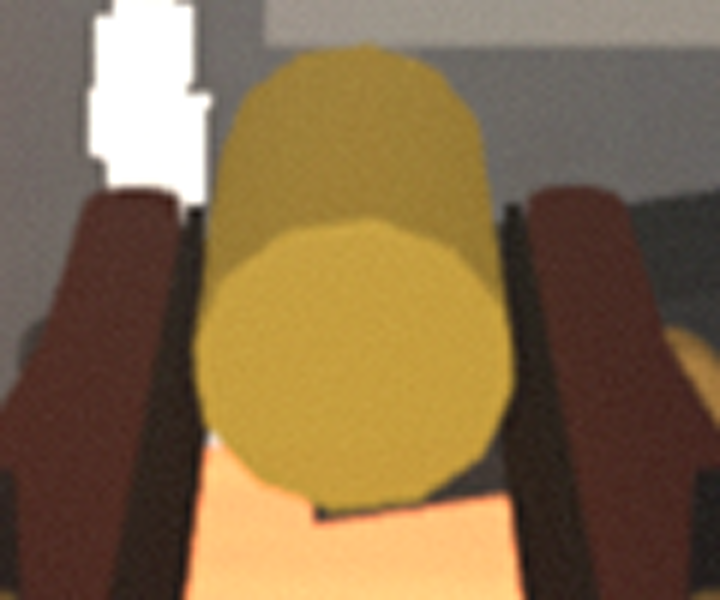

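Run:
```python
from g import *
im=load('w8.png')
C=lambda l:[(225+x/6-.4,215+y/6-.4) for x,y in l]
print('face',onplane(im,C([(350,46)]),37));print('top',onplane(im,C([(354,362)]),84),'hb',onplane(im,C([(365,44)]),44))
P=cloud(im);q=P[225:325,255:315].reshape(-1,3);q=q[(q[:,2]>80)&(q[:,2]<88)];print(len(q),q.min(0),q.max(0),q.mean(0))
```

```text
face [[648.16824433 -37.44119708  37.        ]]
top [[656.63145387 -36.42788306  84.        ]] hb [[645.62323334 -36.24249854  44.        ]]
2274 [645.68471605 -49.18447775  80.03923568] [670.55811608 -23.69496434  87.93805461] [657.26785317 -36.37567869  82.492305  ]
```

{"method": "apply_moves", "body": {
  "moves": [
    [-0.0005, 0, 0, 0, 0, 0],
    [-0.001, 0, 0, 0, 0, 0],
    [-0.001, 0, 0, 0, 0, 0],
    [-0.001, 0, 0, 0, 0, 0]
  ]
}}

```text
time_s: 10.97
ee_pos: [659.5, -36.6, 65.6]
ee_rot: [0.708, 0.023, -0.019, -0.706]
contact_force: [-0.7, -0.6, -0.5]
width: 0.265
```

{"method": "apply_moves", "body": {
  "moves": [
    [-0.0005, 0, 0, 0, 0, 0],
    [-0.001, 0, 0, 0, 0, 0],
    [-0.001, 0, 0, 0, 0, 0],
    [-0.001, 0, 0, 0, 0, 0]
  ]
}}

```text
time_s: 11.3
ee_pos: [658.4, -36.7, 65.6]
ee_rot: [0.708, 0.023, -0.019, -0.706]
contact_force: [0.7, 0.2, 0.2]
width: 0.26
```

```bash
python3 -c "
from h import *
s=sense();print(s['contact_force'],s['torque'])"
```

```text
[0.74432835 0.1911414  0.22594872] [-0.00887663 -0.0344664   0.0560378 ]
```

{"method": "apply_moves", "body": {
  "moves": [
    [-0.0005, 0, 0, 0, 0, 0],
    [-0.0005, 0, 0, 0, 0, 0],
    [-0.0005, 0, 0, 0, 0, 0]
  ]
}}

```text
time_s: 11.55
ee_pos: [658.0, -36.7, 65.6]
ee_rot: [0.708, 0.023, -0.019, -0.706]
contact_force: [0.9, -0.7, 0.1]
width: 0.261
```

```bash
python3 -c "
from h import *
s=sense();print(s['contact_force'],s['torque'])"
```

```text
[ 0.86698278 -0.6659609   0.13541924] [ 0.03947767 -0.09962545 -0.00603111]
```

{"method": "apply_moves", "body": {
  "moves": [
    [-0.0005, 0, 0, 0, 0, 0],
    [-0.0005, 0, 0, 0, 0, 0],
    [-0.0005, 0, 0, 0, 0, 0]
  ]
}}

```text
time_s: 11.8
ee_pos: [657.7, -36.7, 65.7]
ee_rot: [0.708, 0.023, -0.019, -0.706]
contact_force: [0.9, 1.0, -1.0]
width: 0.263
```

```bash
python3 -c "
from h import *
s=sense();print(s['contact_force'],s['torque'])"
```

```text
[ 0.85244902  0.95903303 -1.03442409] [ 0.11246957 -0.21852166  0.03511096]
```

{"method": "apply_moves", "body": {
  "moves": [
    [0, 0, 0.003, 0, 0, 0],
    [0, 0, 0.007, 0, 0, 0],
    [0, 0, 0.012, 0, 0, 0],
    [0, 0, 0.017, 0, 0, 0],
    [0, 0, 0.022, 0, 0, 0],
    [0, 0, 0.027, 0, 0, 0],
    [0, 0, 0.032, 0, 0, 0],
    [0, 0, 0.036, 0, 0, 0],
    [0, 0, 0.039, 0, 0, 0],
    [0, 0, 0.04, 0, 0, 0],
    [0, 0, 0.04, 0, 0, 0]
  ]
}}

```text
time_s: 12.72
ee_pos: [655.3, 3.7, 65.6]
ee_rot: [0.707, 0.023, -0.019, -0.706]
contact_force: [0.8, 0.1, 0.1]
width: 0.262
```

```bash
python3 -c "
from h import *
s=sense();print(s['ee_pos'],s['contact_force'],s['torque'],R.from_quat(s['ee_rot']).as_matrix().round(4).tolist())
im=snap('wrist','w9.png')
cv2.imwrite('pics/w9c.png',cv2.resize(np.clip(im['pixels'][155:305,145:465,::-1]*1.4,0,255).astype(np.uint8),None,fx=2.5,fy=4,interpolation=cv2.INTER_CUBIC))
"
```

```text
[655.34079265   3.72165035  65.63622263] [0.83594122 0.12204541 0.1216549 ] [ 0.25847145 -0.21588415  0.0013839 ] [[0.9982, 0.0053, -0.0593], [0.0593, -0.0018, 0.9982], [0.0052, -1.0, -0.0021]]
```

View pics/w9c.png

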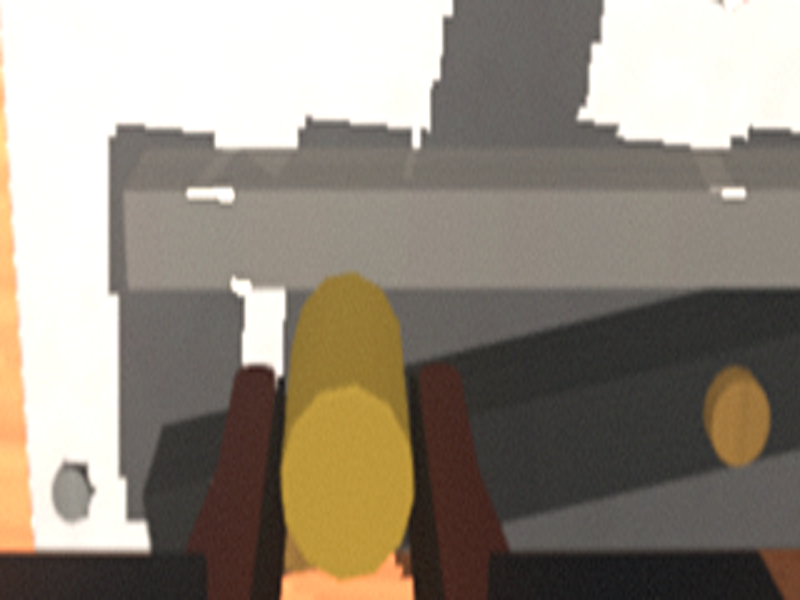

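{"method": "apply_moves", "body": {
  "moves": [
    [0, 0, 0.002, 0, 0, 0],
    [0, 0, 0.004, 0, 0, 0],
    [0, 0, 0.006, 0, 0, 0],
    [0, 0, 0.008, 0, 0, 0],
    [0, 0, 0.008, 0, 0, 0]
  ]
}}

```text
time_s: 13.18
ee_pos: [654.9, 11.9, 65.6]
ee_rot: [0.707, 0.023, -0.019, -0.706]
contact_force: [1.8, -0.8, 0.1]
width: 0.267
```

{"method": "apply_moves", "body": {
  "moves": [
    [0, 0, 0.0015, 0, 0, 0],
    [0, 0, 0.003, 0, 0, 0],
    [0, 0, 0.0045, 0, 0, 0],
    [0, 0, 0.0045, 0, 0, 0]
  ]
}}

```text
time_s: 13.52
ee_pos: [654.6, 16.8, 65.7]
ee_rot: [0.707, 0.023, -0.019, -0.706]
contact_force: [1.1, 0.1, -0.8]
width: 0.267
```

{"method": "apply_moves", "body": {
  "moves": [
    [0, 0, 0.0015, 0, 0, 0],
    [0, 0, 0.003, 0, 0, 0],
    [0, 0, 0.0045, 0, 0, 0],
    [0, 0, 0.0045, 0, 0, 0]
  ]
}}

```text
time_s: 13.85
ee_pos: [654.3, 21.6, 65.6]
ee_rot: [0.707, 0.023, -0.019, -0.706]
contact_force: [0.7, -0.5, -1.0]
width: 0.262
```

{"method": "apply_moves", "body": {
  "moves": [
    [0, 0, 0.0015, 0, 0, 0],
    [0, 0, 0.003, 0, 0, 0],
    [0, 0, 0.0045, 0, 0, 0],
    [0, 0, 0.0045, 0, 0, 0]
  ]
}}

```text
time_s: 14.18
ee_pos: [654.0, 26.5, 65.6]
ee_rot: [0.707, 0.023, -0.019, -0.706]
contact_force: [1.1, 0.1, -0.7]
width: 0.266
```

{"method": "apply_moves", "body": {
  "moves": [
    [0, 0, 0.0015, 0, 0, 0],
    [0, 0, 0.003, 0, 0, 0],
    [0, 0, 0.0045, 0, 0, 0],
    [0, 0, 0.0045, 0, 0, 0]
  ]
}}

```text
time_s: 14.52
ee_pos: [653.7, 31.4, 65.6]
ee_rot: [0.707, 0.023, -0.019, -0.706]
contact_force: [1.7, 0.6, -0.3]
width: 0.264
```

```bash
python3 -c "
from h import *
s=sense();print(s['ee_pos'],s['contact_force'],s['torque'],R.from_quat(s['ee_rot']).as_matrix().round(4).tolist())
im=snap('wrist','w10.png')
cv2.imwrite('pics/w10c.png',cv2.resize(np.clip(im['pixels'][155:305,145:465,::-1]*1.4,0,255).astype(np.uint8),None,fx=2.5,fy=4,interpolation=cv2.INTER_CUBIC))
"
```

```text
[653.66093923  31.37054147  65.6389115 ] [ 1.67375788  0.5660678  -0.27022918] [ 0.083919   -0.15174474  0.05871225] [[0.9982, 0.0052, -0.0598], [0.0598, -0.0007, 0.9982], [0.0051, -1.0, -0.0011]]
```

View pics/w10c.png

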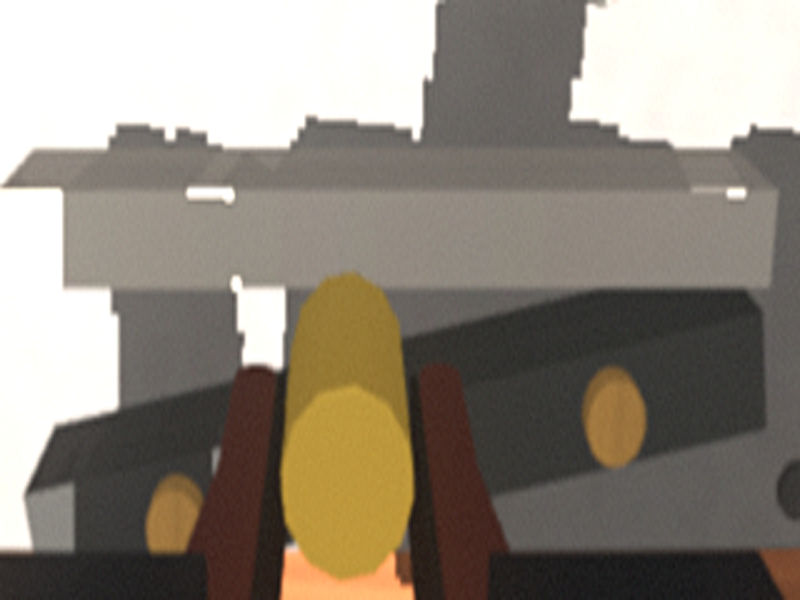

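{"method": "apply_moves", "body": {
  "moves": [
    [0, 0, 0.0015, 0, 0, 0],
    [0, 0, 0.003, 0, 0, 0],
    [0, 0, 0.0045, 0, 0, 0],
    [0, 0, 0.0045, 0, 0, 0]
  ]
}}

```text
time_s: 14.9
ee_pos: [653.4, 36.1, 65.6]
ee_rot: [0.707, 0.023, -0.019, -0.707]
contact_force: [1.2, -0.4, 0.5]
width: 0.267
```

{"method": "apply_moves", "body": {
  "moves": [
    [0, 0, 0.0015, 0, 0, 0],
    [0, 0, 0.003, 0, 0, 0],
    [0, 0, 0.0045, 0, 0, 0],
    [0, 0, 0.0045, 0, 0, 0]
  ]
}}

```text
time_s: 15.23
ee_pos: [653.1, 41.0, 65.6]
ee_rot: [0.707, 0.023, -0.019, -0.707]
contact_force: [0.4, 0.8, 0.0]
width: 0.264
```

{"method": "apply_moves", "body": {
  "moves": [
    [0, 0, 0.0015, 0, 0, 0],
    [0, 0, 0.003, 0, 0, 0],
    [0, 0, 0.0045, 0, 0, 0],
    [0, 0, 0.0045, 0, 0, 0]
  ]
}}

```text
time_s: 15.57
ee_pos: [652.8, 45.9, 65.6]
ee_rot: [0.707, 0.023, -0.019, -0.707]
contact_force: [0.3, 0.6, -0.2]
width: 0.27
```

{"method": "apply_moves", "body": {
  "moves": [
    [0, 0, 0.0015, 0, 0, 0],
    [0, 0, 0.003, 0, 0, 0],
    [0, 0, 0.004, 0, 0, 0],
    [0, 0, 0.004, 0, 0, 0]
  ]
}}

```text
time_s: 15.9
ee_pos: [652.5, 50.2, 65.6]
ee_rot: [0.707, 0.023, -0.02, -0.707]
contact_force: [0.3, 0.8, -0.4]
width: 0.263
```

{"method": "apply_moves", "body": {
  "moves": [
    [0, 0, 0.0015, 0, 0, 0],
    [0, 0, 0.003, 0, 0, 0],
    [0, 0, 0.004, 0, 0, 0],
    [0, 0, 0.004, 0, 0, 0]
  ]
}}

```text
time_s: 16.23
ee_pos: [652.2, 54.5, 65.6]
ee_rot: [-0.707, -0.023, 0.02, 0.707]
contact_force: [0.9, -0.1, -0.8]
width: 0.262
```

```bash
python3 -c "
from h import *
s=sense();print(s['ee_pos'],s['contact_force'],s['torque'],R.from_quat(s['ee_rot']).as_matrix().round(4).tolist())
im=snap('wrist','w11.png')
cv2.imwrite('pics/w11c.png',cv2.resize(np.clip(im['pixels'][155:305,145:465,::-1]*1.4,0,255).astype(np.uint8),None,fx=2.5,fy=4,interpolation=cv2.INTER_CUBIC))
"
```

```text
[652.21675063  54.46315323  65.61212434] [ 0.93973532 -0.14488345 -0.80145664] [ 0.12780824 -0.25043129  0.0095612 ] [[0.9982, 0.0051, -0.0604], [0.0604, 0.0002, 0.9982], [0.0051, -1.0, -0.0001]]
```

View pics/w11c.png

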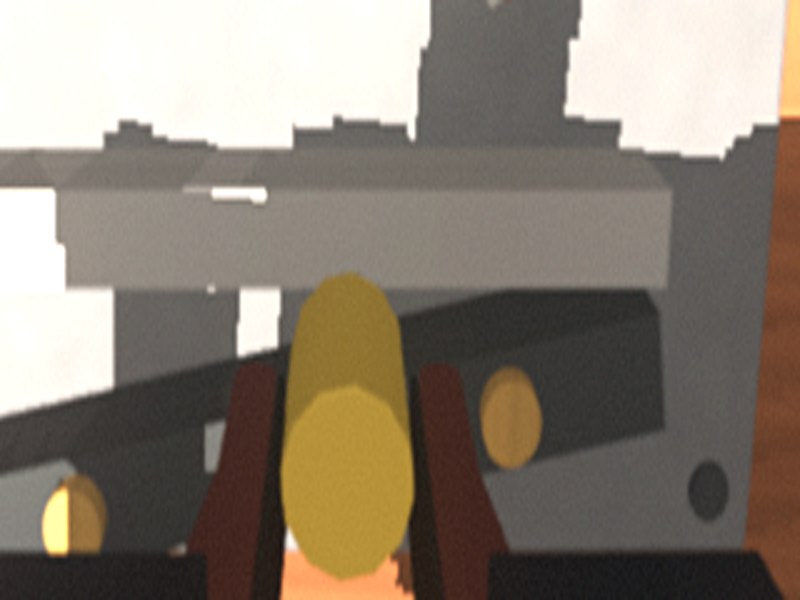

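{"method": "apply_moves", "body": {
  "moves": [
    [0, 0, 0.0015, 0, 0, 0],
    [0, 0, 0.003, 0, 0, 0],
    [0, 0, 0.003, 0, 0, 0]
  ]
}}

```text
time_s: 16.53
ee_pos: [652.0, 57.8, 65.6]
ee_rot: [-0.707, -0.023, 0.02, 0.707]
contact_force: [1.3, -0.3, -0.2]
width: 0.266
```

{"method": "apply_moves", "body": {
  "moves": [
    [0, 0, 0.0015, 0, 0, 0],
    [0, 0, 0.003, 0, 0, 0],
    [0, 0, 0.003, 0, 0, 0]
  ]
}}

```text
time_s: 16.78
ee_pos: [651.9, 61.0, 65.7]
ee_rot: [-0.707, -0.023, 0.02, 0.707]
contact_force: [0.7, -0.3, -0.8]
width: 0.263
```

{"method": "apply_moves", "body": {
  "moves": [
    [0, 0, 0.0015, 0, 0, 0],
    [0, 0, 0.003, 0, 0, 0],
    [0, 0, 0.003, 0, 0, 0]
  ]
}}

```text
time_s: 17.03
ee_pos: [651.8, 62.7, 65.7]
ee_rot: [0.708, 0.024, -0.02, -0.706]
contact_force: [1.2, -6.1, 0.3]
width: 0.265
```

Contact with both jaws at world y≈62.7 (Fy −6 N). I'll push up to about 17 N.

{"method": "apply_moves", "body": {
  "moves": [
    [0, 0, 0.0015, 0, 0, 0],
    [0, 0, 0.0025, 0, 0, 0],
    [0, 0, 0.0025, 0, 0, 0]
  ]
}}

```text
time_s: 17.28
ee_pos: [651.7, 63.2, 65.7]
ee_rot: [0.709, 0.024, -0.02, -0.705]
contact_force: [1.9, -7.3, 0.1]
width: 0.261
```

```bash
python3 -c "
from h import *
s=sense();print(s['ee_pos'],s['contact_force'],s['torque'],R.from_quat(s['ee_rot']).as_matrix().round(4).tolist())
im=snap('wrist','w12.png')
cv2.imwrite('pics/w12c.png',cv2.resize(np.clip(im['pixels'][155:305,145:465,::-1]*1.4,0,255).astype(np.uint8),None,fx=2.5,fy=4,interpolation=cv2.INTER_CUBIC))
"
```

```text
[651.72001688  63.20761967  65.68574014] [ 1.92522159 -7.34654621  0.09408432] [-1.68098471 -0.21008552  0.00862189] [[0.998, 0.0054, -0.0623], [0.0623, -0.0054, 0.998], [0.005, -1.0, -0.0057]]
```

View pics/w12c.png

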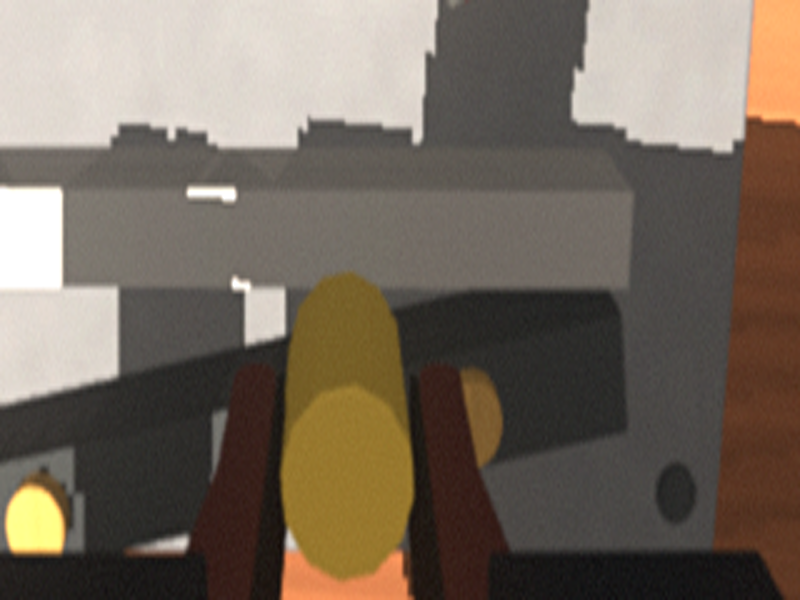

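{"method": "apply_moves", "body": {
  "moves": [
    [0, 0, 0.002, 0, 0, 0],
    [0, 0, 0.004, 0, 0, 0],
    [0, 0, 0.005, 0, 0, 0],
    [0, 0, 0.005, 0, 0, 0]
  ]
}}

```text
time_s: 17.67
ee_pos: [651.6, 65.2, 65.9]
ee_rot: [0.71, 0.024, -0.021, -0.703]
contact_force: [1.1, -11.6, 2.2]
width: 0.266
```

```bash
python3 -c "
from h import *
s=sense();print(s['ee_pos'],s['contact_force'],s['torque'],R.from_quat(s['ee_rot']).as_matrix().round(4).tolist())"
```

```text
[651.61046837  65.22899214  65.93720485] [  1.08534003 -11.62329832   2.18979267] [-2.33422399 -0.16632528  0.00986   ] [[0.998, 0.0056, -0.0633], [0.0634, -0.0101, 0.9979], [0.0049, -0.9999, -0.0105]]
```

{"method": "apply_moves", "body": {
  "moves": [
    [0, 0, 0.002, 0.01, 0, 0],
    [0, 0, 0.004, 0.02, 0, 0],
    [0, 0, 0.006, 0.025, 0, 0],
    [0, 0, 0.006, 0.025, 0, 0],
    [0, 0, 0.006, 0.025, 0, 0]
  ]
}}

```text
time_s: 18.08
ee_pos: [651.5, 67.5, 66.4]
ee_rot: [-0.704, -0.024, 0.021, 0.71]
contact_force: [0.1, -11.8, 3.0]
width: 0.265
```

```bash
python3 -c "
from h import *
s=sense();print(s['ee_pos'],s['contact_force'],s['torque'],R.from_quat(s['ee_rot']).as_matrix().round(4).tolist())
im=snap('wrist','w13.png')
cv2.imwrite('pics/w13c.png',cv2.resize(np.clip(im['pixels'][155:305,145:465,::-1]*1.4,0,255).astype(np.uint8),None,fx=2.5,fy=4,interpolation=cv2.INTER_CUBIC))
"
```

```text
[651.49925612  67.45700052  66.41785946] [  0.11664955 -11.78045178   3.04860763] [-2.82260827  0.01599472  0.07059018] [[0.9979, 0.0043, -0.0646], [0.0645, 0.0091, 0.9979], [0.0049, -0.9999, 0.0088]]
```

View pics/w13c.png

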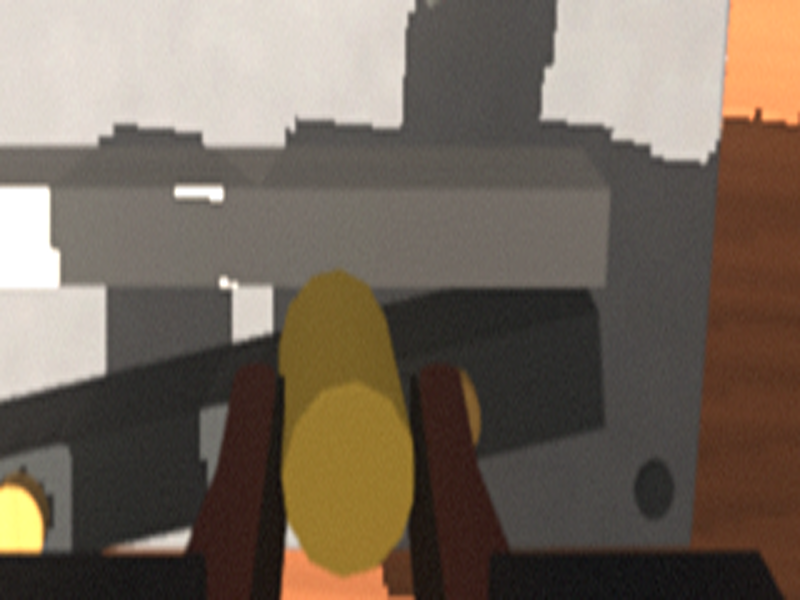

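The push reached about 12 N, but the pin is leaning: head bottom at crop x≈334 against top at 348, so about 0.08 rad. I'll let go, see how it stands, and regrip lower and centred.

{"method": "apply_moves", "body": {
  "moves": [
    [0, 0, 0, 0, 0, 0],
    [0, 0, 0, 0, 0, 0],
    [0, 0, 0, 0, 0, 0],
    [0, 0, 0, 0, 0, 0]
  ],
  "grip": 0.045
}}

```text
time_s: 18.47
ee_pos: [651.0, 68.2, 66.2]
ee_rot: [-0.703, -0.024, 0.022, 0.71]
contact_force: [0.2, 0.5, -1.2]
width: 0.502
```

```bash
python3 -c "
from h import *
s=sense();print(s['ee_pos'],s['contact_force'],s['torque'],R.from_quat(s['ee_rot']).as_matrix().round(4).tolist())
im=snap('wrist','w14.png');c=snap('scene','c14.png');d=snap('side','s14.png')
cv2.imwrite('pics/w14c.png',cv2.resize(np.clip(im['pixels'][155:315,145:465,::-1]*1.4,0,255).astype(np.uint8),None,fx=2.5,fy=3.7,interpolation=cv2.INTER_CUBIC))
f=lambda a:cv2.resize(np.clip(a[:,:,::-1]*1.5,0,255).astype(np.uint8),(400,500),interpolation=cv2.INTER_CUBIC)
cv2.imwrite('pics/cs14.png',np.hstack([f(c['pixels'][180:280,270:350]),f(d['pixels'][150:250,290:370])]))
"
```

```text
[651.00673511  68.16284088  66.19326663] [ 0.16584105  0.52201499 -1.18220228] [0.07064788 0.00724695 0.02888419] [[0.9979, 0.0035, -0.0646], [0.0646, 0.0099, 0.9979], [0.0041, -0.9999, 0.0097]]
```

View pics/w14c.png

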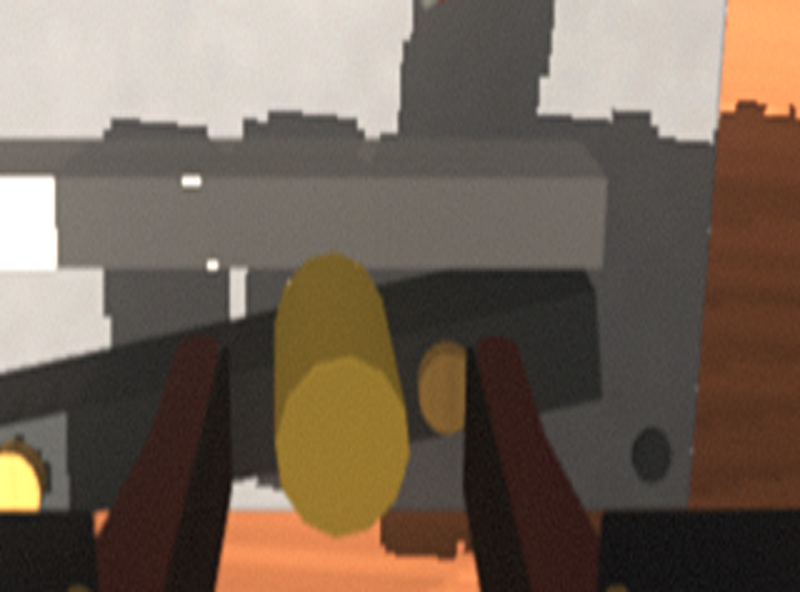

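View pics/cs14.png

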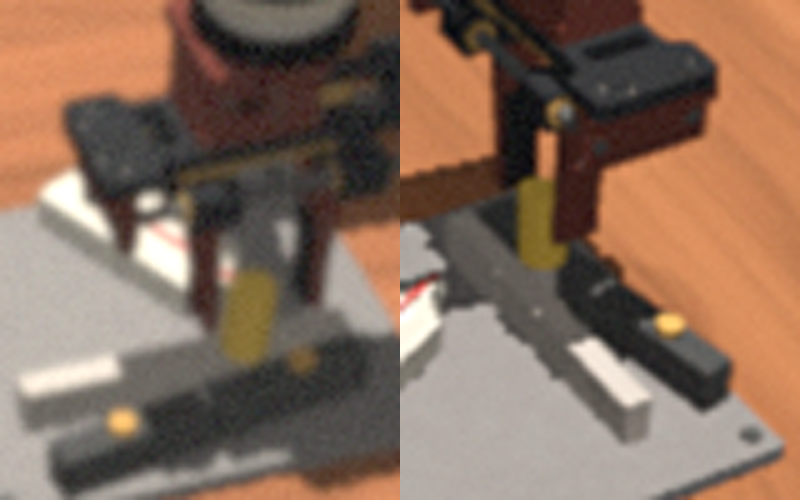

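```bash
cat > tilt.py <<'E'
from g import *
def tilt(im,top,hb,zt=84,zb=44):
    a=onplane(im,[top],zt)[0];b=onplane(im,[hb],zb)[0]
    M=R.from_euler('z',.0605).as_matrix()[:2,:2];t=np.array([593.7,36.4])
    A=(a[:2]-t)@M;B=(b[:2]-t)@M+[12,0]
    print('top gauge',A.round(1),'headbottom ctr',B.round(1),'tilt x,y',((A-B)/(zt-zb)).round(3))
E
python3 - <<'E'
from tilt import *
im=load('w14.png');C=lambda x,y:(145+x/2.5-.3,155+y/3.7-.36)
tilt(im,C(342,444),C(333,254))
im=load('w11.png');C=lambda x,y:(145+x/2.5-.3,155+y/4-.36)
tilt(im,C(347,482),C(350,274))
E
```

```text
top gauge [55.4 27.4] headbottom ctr [57.2 25.6] tilt x,y [-0.045  0.045]
top gauge [55.7 14.7] headbottom ctr [57.4 15.3] tilt x,y [-0.041 -0.015]
```

The pin is already stuck by itself, with a lean of about 0.06 rad towards +y. I'll regrip with the fingertips leading to straighten it and drive the shank home.

{"method": "apply_moves", "body": {
  "moves": [
    [-0.0025, 0.0015, -0.001, 0.015, 0, 0],
    [-0.0025, 0.0025, -0.001, 0.03, 0, 0],
    [-0.0025, 0.0025, -0.001, 0.03, 0, 0]
  ]
}}

```text
time_s: 18.87
ee_pos: [648.4, 66.4, 63.3]
ee_rot: [-0.692, -0.024, 0.022, 0.721]
contact_force: [0.4, -1.1, 1.0]
width: 0.515
```

{"method": "apply_moves", "body": {
  "moves": [
    [0, 0, 0, 0, 0, 0],
    [0, 0, 0, 0, 0, 0],
    [0, 0, 0, 0, 0, 0],
    [0, 0, 0, 0, 0, 0],
    [0, 0, 0, 0, 0, 0],
    [0, 0, 0, 0, 0, 0]
  ],
  "grip": 0.0
}}

```text
time_s: 19.37
ee_pos: [648.4, 66.3, 63.4]
ee_rot: [-0.692, -0.024, 0.022, 0.721]
contact_force: [0.0, -0.7, -0.0]
width: 0.271
```

```bash
python3 -c "
from h import *
s=sense();print(s['ee_pos'],s['contact_force'],s['torque'],R.from_quat(s['ee_rot']).as_matrix().round(4).tolist())"
```

```text
[648.36953872  66.34339974  63.36245407] [ 0.01783961 -0.73458072 -0.02225367] [-0.22778276  0.08267305 -0.0289697 ] [[0.9979, 0.0011, -0.0646], [0.0645, 0.0403, 0.9971], [0.0037, -0.9992, 0.0402]]
```

{"method": "apply_moves", "body": {
  "moves": [
    [0, 0, 0.001, 0.02, 0, 0],
    [0, 0, 0.002, 0.04, 0, 0],
    [0, 0, 0.003, 0.05, 0, 0],
    [0, 0, 0.003, 0.05, 0, 0]
  ]
}}

```text
time_s: 19.7
ee_pos: [648.6, 66.2, 63.5]
ee_rot: [-0.675, -0.023, 0.023, 0.737]
contact_force: [-0.9, -8.5, -0.1]
width: 0.271
```

Run:
```python
from tilt import *
s=sense();print(s['ee_pos'],s['contact_force'],s['torque'],R.from_quat(s['ee_rot']).as_matrix().round(4).tolist())
im=snap('wrist','w15.png')
cv2.imwrite('pics/w15c.png',cv2.resize(np.clip(im['pixels'][155:315,145:465,::-1]*1.4,0,255).astype(np.uint8),None,fx=2.5,fy=3.7,interpolation=cv2.INTER_CUBIC))
```

```text
[648.56756167  66.19134048  63.46161746] [-0.8942412  -8.50996267 -0.10599406] [-2.15029436  0.04521329  0.03766748] [[0.9979, -0.0016, -0.0651], [0.065, 0.087, 0.9941], [0.004, -0.9962, 0.0869]]
```

View pics/w15c.png

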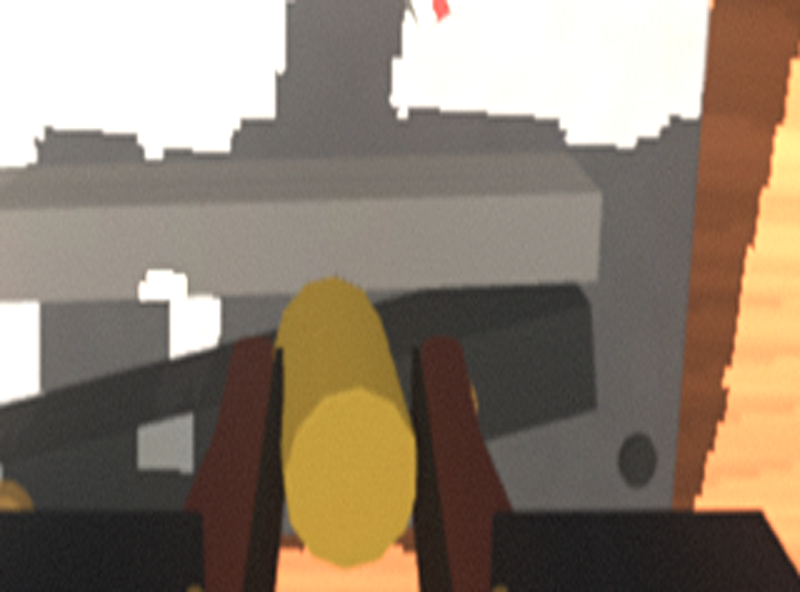

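Run:
```python
from tilt import *
im=load('w15.png');C=lambda x,y:(145+x/2.5-.3,155+y/3.7-.36)
tilt(im,C(351,478),C(335,279))
```

```text
top gauge [55.8 25.4] headbottom ctr [57.4 25.6] tilt x,y [-0.04  -0.005]
```

{"method": "apply_moves", "body": {
  "moves": [
    [0, 0, 0.002, 0.01, 0, 0],
    [0, 0, 0.004, 0.025, 0, 0],
    [0, 0, 0.005, 0.03, 0, 0],
    [0, 0, 0.005, 0.03, 0, 0]
  ]
}}

```text
time_s: 20.08
ee_pos: [648.6, 66.7, 63.7]
ee_rot: [-0.666, -0.024, 0.023, 0.745]
contact_force: [-0.2, -15.1, 1.0]
width: 0.275
```

Run:
```python
from tilt import *
s=sense();print(s['ee_pos'],s['contact_force'],s['torque'],R.from_quat(s['ee_rot']).as_matrix().round(4).tolist())
im=snap('wrist','w16.png')
cv2.imwrite('pics/w16c.png',cv2.resize(np.clip(im['pixels'][155:315,145:465,::-1]*1.4,0,255).astype(np.uint8),None,fx=2.5,fy=3.7,interpolation=cv2.INTER_CUBIC))
```

```text
[648.59069314  66.67242409  63.69557336] [ -0.1787581  -15.09647633   1.02729529] [-3.12263562  0.11562323  0.01328699] [[0.9978, -0.0031, -0.0661], [0.0661, 0.1107, 0.9917], [0.0043, -0.9939, 0.1106]]
```

View pics/w16c.png

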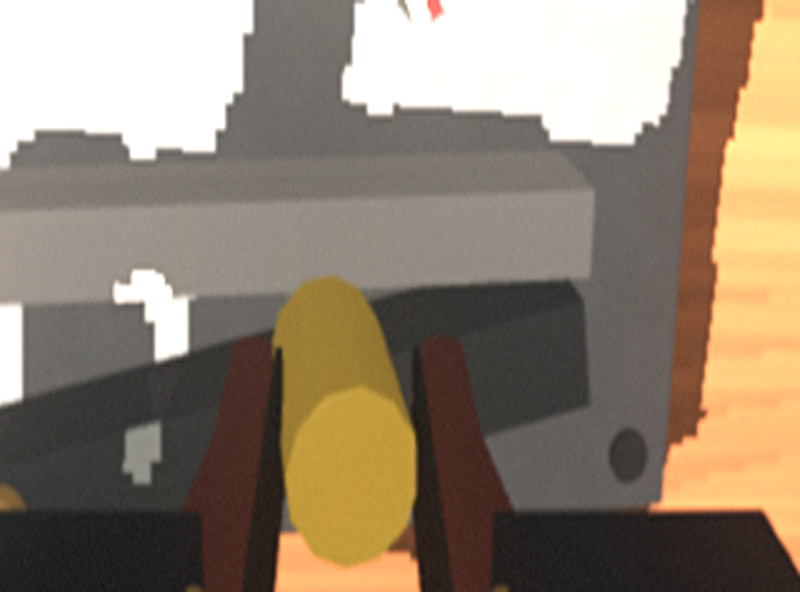

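Run:
```python
from tilt import *
im=load('w16.png');C=lambda x,y:(145+x/2.5-.3,155+y/3.7-.36)
tilt(im,C(351,477),C(333,278))
```

```text
top gauge [55.9 25.4] headbottom ctr [57.4 26.1] tilt x,y [-0.039 -0.018]
```

{"method": "apply_moves", "body": {
  "moves": [
    [0, 0, 0.003, 0.01, 0, 0],
    [0, 0, 0.005, 0.025, 0, 0],
    [0, 0, 0.0065, 0.035, 0, 0],
    [0, 0, 0.0065, 0.035, 0, 0]
  ]
}}

```text
time_s: 20.47
ee_pos: [648.6, 68.0, 64.3]
ee_rot: [-0.656, -0.024, 0.024, 0.754]
contact_force: [-1.3, -15.1, 1.6]
width: 0.277
```

Run:
```python
from tilt import *
s=sense();print(s['ee_pos'],s['contact_force'],s['torque'],R.from_quat(s['ee_rot']).as_matrix().round(4).tolist())
im=snap('wrist','w17.png')
cv2.imwrite('pics/w17c.png',cv2.resize(np.clip(im['pixels'][155:315,145:465,::-1]*1.4,0,255).astype(np.uint8),None,fx=2.5,fy=3.7,interpolation=cv2.INTER_CUBIC))
```

```text
[648.64653958  68.01772032  64.31026438] [ -1.3082424  -15.06918363   1.63692273] [-3.31032142  0.24817597  0.03309736] [[0.9977, -0.0045, -0.0672], [0.0671, 0.1389, 0.988], [0.0049, -0.9903, 0.1389]]
```

View pics/w17c.png

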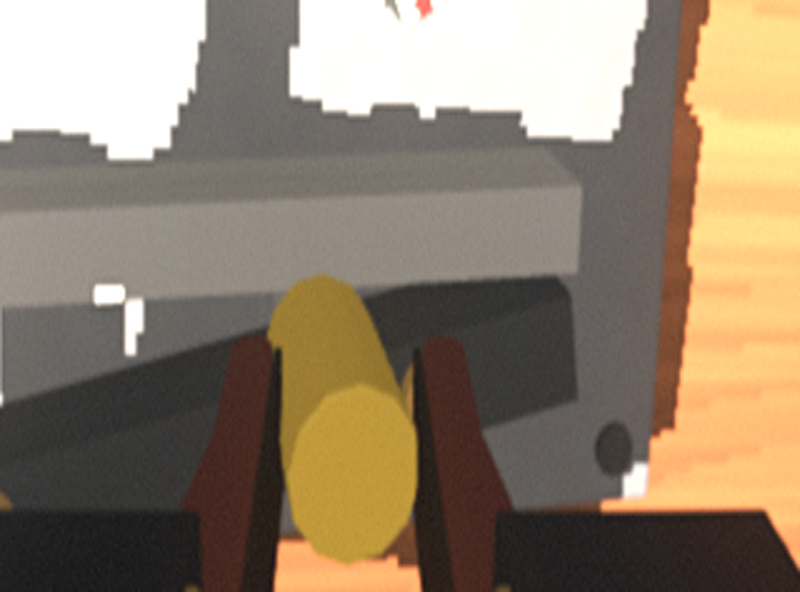

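Run:
```python
from tilt import *
im=load('w17.png');C=lambda x,y:(145+x/2.5-.3,155+y/3.7-.36)
tilt(im,C(353,473),C(324,276))
```

```text
top gauge [55.8 26.5] headbottom ctr [57.4 26.1] tilt x,y [-0.04  0.01]
```

{"method": "apply_moves", "body": {
  "moves": [
    [0, 0, 0, 0, 0, 0],
    [0, 0, 0, 0, 0, 0],
    [0, 0, 0, 0, 0, 0],
    [0, 0, 0, 0, 0, 0]
  ],
  "grip": 0.045
}}

```text
time_s: 20.85
ee_pos: [648.6, 68.6, 64.3]
ee_rot: [-0.655, -0.024, 0.024, 0.754]
contact_force: [-0.0, 0.4, -0.4]
width: 0.505
```

Run:
```python
from tilt import *
s=sense();print(s['ee_pos'],s['contact_force'],s['torque'],R.from_quat(s['ee_rot']).as_matrix().round(4).tolist())
im=snap('wrist','w18.png')
cv2.imwrite('pics/w18c.png',cv2.resize(np.clip(im['pixels'][155:315,145:465,::-1]*1.4,0,255).astype(np.uint8),None,fx=2.5,fy=3.7,interpolation=cv2.INTER_CUBIC))
```

```text
[648.5750701   68.63885216  64.32411638] [-0.00864034  0.43025671 -0.40458959] [-0.06697763 -0.01779511 -0.00186063] [[0.9977, -0.0046, -0.0671], [0.0671, 0.1396, 0.9879], [0.0048, -0.9902, 0.1396]]
```

View pics/w18c.png

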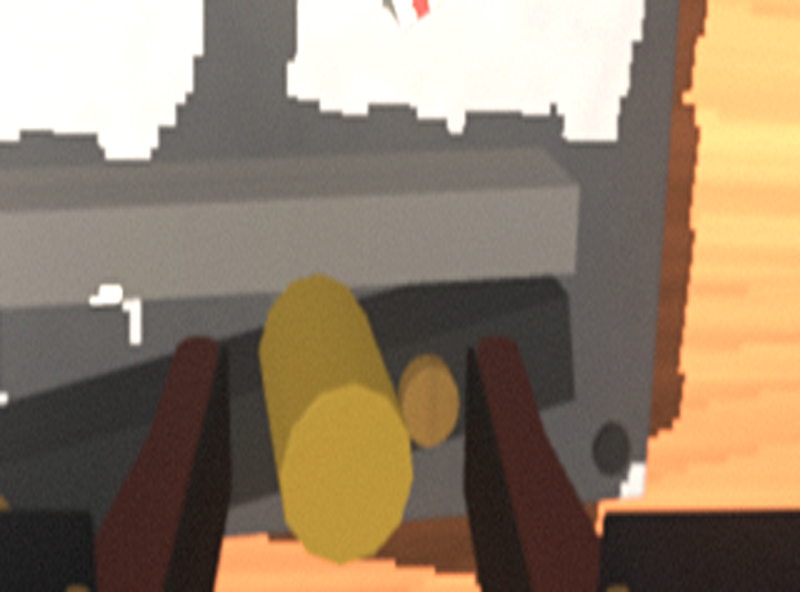

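{"method": "apply_moves", "body": {
  "moves": [
    [0, -0.015, 0.002, 0, 0, 0],
    [0, -0.03, 0.004, 0, 0, 0],
    [0, -0.05, 0.007, 0, 0, 0],
    [0, -0.075, 0.0105, -0.03, 0, 0],
    [0, -0.1, 0.014, -0.08, 0, 0],
    [0, -0.12, 0.017, -0.14, 0, 0],
    [0, -0.12, 0.017, -0.14, 0, 0],
    [0, -0.12, 0.017, -0.14, 0, 0]
  ]
}}

```text
time_s: 21.57
ee_pos: [648.7, 70.4, 186.8]
ee_rot: [-0.706, -0.027, 0.022, 0.707]
contact_force: [-0.1, -0.4, -0.7]
width: 0.51
```

Run:
```python
from tilt import *
im=load('w18.png');C=lambda x,y:(145+x/2.5-.3,155+y/3.7-.36)
tilt(im,C(347,473),C(319,276))
s=sense();print(s['time_s'],s['ee_pos'],s['contact_force'],s['torque'],R.from_quat(s['ee_rot']).as_matrix().round(4).tolist())
im=snap('wrist','w19.png')
cv2.imwrite('pics/w19c.png',cv2.resize(np.clip(im['pixels'][60:310,130:450,::-1]*1.0,0,255).astype(np.uint8),None,fx=2.5,fy=2.4,interpolation=cv2.INTER_CUBIC))
c=snap('scene','c19.png');d=snap('side','s19.png')
f=lambda a:cv2.resize(np.clip(a[:,:,::-1]*1.5,0,255).astype(np.uint8),(400,500),interpolation=cv2.INTER_CUBIC)
cv2.imwrite('pics/cs19.png',np.hstack([f(c['pixels'][190:290,270:350]),f(d['pixels'][160:260,280:360])]))
```

```text
top gauge [55.7 26.1] headbottom ctr [57.3 25.7] tilt x,y [-0.04  0.01]
21.5667 [648.67025095  70.39875596 186.76922205] [-0.12057377 -0.38337757 -0.70430011] [-0.00043691  0.00451356 -0.01104166] [[0.9975, 0.0076, -0.07], [0.07, 0.0014, 0.9975], [0.0077, -1.0, 0.0008]]
```

View pics/w19c.png

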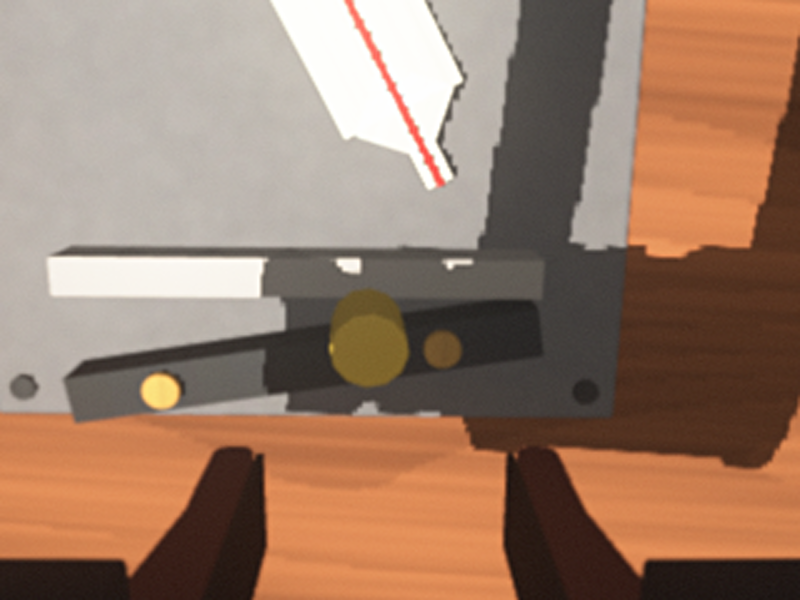

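View pics/cs19.png

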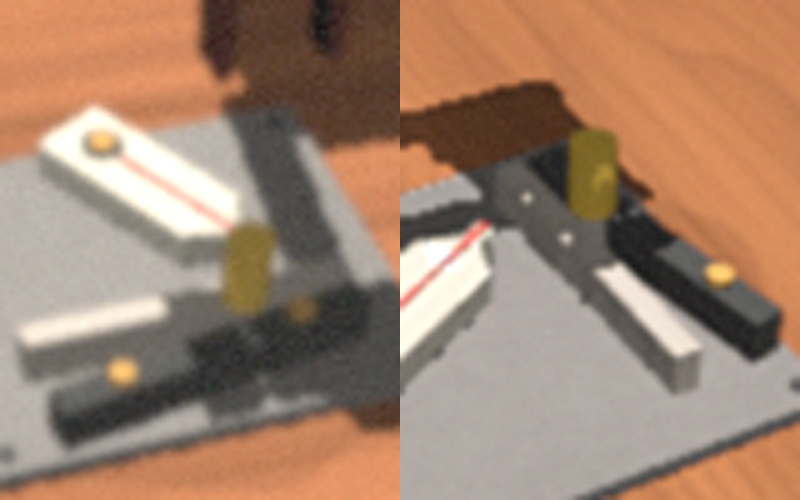

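The pin stands upright and free: head top around (278,205) in the full image, lean about 0.02 rad. I'll measure its gauge position for the index target while moving beside the index plate with the fingers shut.

Run:
```python
from g import *
im=load('w19.png');C=lambda x,y:(130+x/2.5-.3,60+y/2.4-.3)
wf=onplane(im,[C(49,297),C(543,299),C(48,258),C(544,259)],37)[:,:2]
Gf=np.array([(50,-85),(50,85),(36,-85),(36,85)],float)
f=fit(Gf,wf);print(f);th,t,_=f;M=R.from_euler('z',th).as_matrix()[:2,:2]
p=onplane(im,[C(369,350)],84)[:,:2];print('pin top',(p-t)@M)
p=onplane(im,[C(368,290)],44)[:,:2];print('hb edge',(p-t)@M)
P=cloud(im);u,v=C(369,350);print(np.median(P[int(v)-5:int(v)+5,int(u)-5:int(u)+5].reshape(-1,3),0))
print('plate top/floor z',np.median(P[int(60+50/2.4):int(60+80/2.4),135:160].reshape(-1,3),0))
q=onplane(im,[C(350,3),C(438,184)],34);v=q[1]-q[0];print('line',np.arctan2(v[1],v[0])-th,'nose',(q[1,:2]-t)@M)
```

```text
(np.float64(0.06592620056473251), array([593.69133192,  36.42102953]), [[0.1, -0.2], [0.2, -0.0], [-0.1, 0.7], [-0.2, -0.5]])
pin top [[56.21987013 25.87523116]]
hb edge [[45.72423129 24.90319854]]
[647.6472148   65.24379593  82.52475782]
plate top/floor z [568.6836812  -54.36457647  10.62164911]
line 0.4566895811471514 nose [10.02653221 48.20485064]
```

{"method": "apply_moves", "body": {
  "moves": [
    [-0.025, 0, 0.015, 0, -0.05, 0],
    [-0.055, 0, 0.035, 0, -0.1, 0],
    [-0.0885, 0, 0.055, 0, -0.17, 0],
    [-0.0885, 0, 0.055, 0, -0.17, 0],
    [-0.0885, 0.03, 0.055, 0, -0.17, 0],
    [-0.0885, 0.06, 0.055, 0, -0.17, 0],
    [-0.0885, 0.06, 0.055, 0, -0.17, 0]
  ],
  "grip": 0.0
}}

```text
time_s: 22.3
ee_pos: [550.0, 116.8, 118.0]
ee_rot: [-0.702, -0.08, 0.087, 0.703]
contact_force: [-0.5, 0.2, -0.3]
width: 0.028
```

Run:
```python
from h import *
s=sense();print(s['time_s'],s['ee_pos'],s['width'],R.from_quat(s['ee_rot']).as_matrix().round(4).tolist())
snap('wrist','w20.png')
```

```text
22.3 [550.02631415 116.84877404 118.03654582] 0.027649259650171155 [[0.9721, -0.009, -0.2342], [0.2342, 0.0007, 0.9722], [-0.0086, -1.0, 0.0028]]
```

View pics/w20.png

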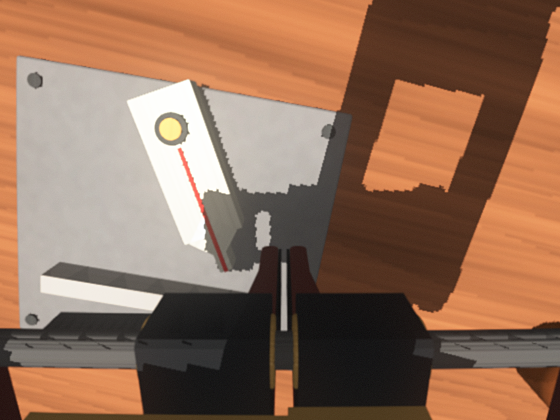

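Fingers are shut and beside the plate, tips at (284,250), with the plate's red line end at (226,270). Descending clear of the plate.

{"method": "apply_moves", "body": {
  "moves": [
    [0.003, 0.03, 0, 0, 0, 0],
    [0.005, 0.055, 0, 0, 0, 0],
    [0.006, 0.07, 0, 0, 0, 0],
    [0.006, 0.077, 0, 0, 0, 0],
    [0.006, 0.077, 0, 0, 0, 0]
  ]
}}

```text
time_s: 22.77
ee_pos: [556.2, 118.0, 42.4]
ee_rot: [-0.702, -0.08, 0.086, 0.703]
contact_force: [0.5, -0.2, -0.4]
width: 0.009
```

{"method": "apply_moves", "body": {
  "moves": [
    [0, 0, -0.005, 0, 0, 0],
    [0, 0, -0.01, 0, 0, 0],
    [0, 0, -0.015, 0, 0, 0],
    [0, 0, -0.02, 0, 0, 0],
    [0, 0, -0.023, 0, 0, 0],
    [0, 0, -0.025, 0, 0, 0],
    [0, 0, -0.025, 0, 0, 0]
  ]
}}

```text
time_s: 23.35
ee_pos: [562.3, 93.1, 42.6]
ee_rot: [-0.702, -0.08, 0.086, 0.703]
contact_force: [0.3, 0.9, 1.0]
width: 0.001
```

Run:
```python
from h import *
s=sense();print(s['time_s'],s['ee_pos'],s['contact_force'],R.from_quat(s['ee_rot']).as_matrix().round(4).tolist())
snap('wrist','w21.png')
```

```text
23.35 [562.34922274  93.11333967  42.63261736] [0.34377769 0.92153561 0.98518449] [[0.9725, -0.0088, -0.2328], [0.2328, 0.0007, 0.9725], [-0.0084, -1.0, 0.0028]]
```

View pics/w21.png

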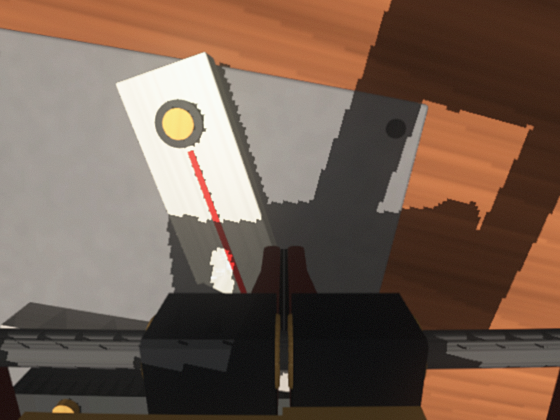

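{"method": "apply_moves", "body": {
  "moves": [
    [0, 0, -0.003, 0, 0, 0],
    [0, 0, -0.006, 0, 0, 0],
    [0, 0, -0.009, 0, 0, 0],
    [0, 0, -0.011, 0, 0, 0],
    [0, 0, -0.011, 0, 0, 0]
  ]
}}

```text
time_s: 23.82
ee_pos: [564.9, 82.3, 42.4]
ee_rot: [-0.702, -0.08, 0.086, 0.703]
contact_force: [0.7, -0.2, -0.2]
width: 0.006
```

Run:
```python
from h import *
s=sense();print(s['time_s'],s['ee_pos'],s['contact_force'],R.from_quat(s['ee_rot']).as_matrix().round(4).tolist())
im=snap('wrist','w22.png')
cv2.imwrite('pics/w22c.png',cv2.resize(im['pixels'][30:320,100:320,::-1],None,fx=2.8,fy=2,interpolation=cv2.INTER_CUBIC))
```

```text
23.8167 [564.89589219  82.28187494  42.44167454] [ 0.70826418 -0.16348876 -0.20607965] [[0.9725, -0.0091, -0.2326], [0.2326, 0.0007, 0.9726], [-0.0087, -1.0, 0.0028]]
```

View pics/w22c.png

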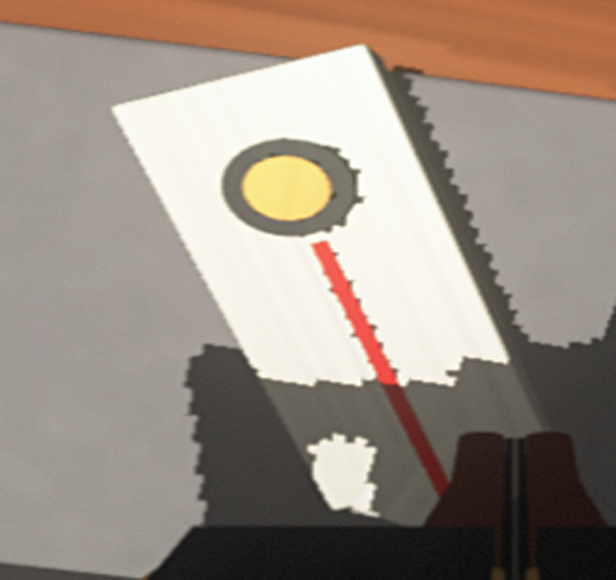

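```bash
cat > idx.py <<'E'
from h import *
def idx(im,a,b):
    q=onplane(im,[a,b],34);v=q[1]-q[0];h=np.arctan2(v[1],v[0]);print('world heading',h.round(4),'gauge',(h-.0625).round(4),q.round(1).tolist())
E
python3 - <<'E'
from idx import *
C=lambda x,y:(100+x/2.8-.3,30+y/2-.25)
idx(load('w22.png'),C(320,243),C(440,490)); idx(load('w22.png'),C(287,187),C(440,490))
E
```

```text
world heading 0.526 gauge 0.4635 [[520.3, 38.7, 34.0], [576.8, 71.4, 34.0]]
world heading 0.5378 gauge 0.4753 [[509.1, 31.1, 34.0], [576.8, 71.4, 34.0]]
```

Run:
```python
from idx import *
C=lambda x,y:(100+x/2.8-.3,30+y/2-.25)
im=load('w22.png')
q=onplane(im,[C(365,45),C(510,360),C(112,107),C(255,370),C(515,437)],34);print(q.round(1))
p=np.array([509.1,31.2])
for h in (.536,):
    d=np.array([np.cos(h),np.sin(h)]);n=np.array([-d[1],d[0]])
    print([((x[:2]-p)@d,(x[:2]-p)@n) for x in q])
P=cloud(im)
for x,y in [(365,100),(300,440),(440,500),(515,450)]:
    u,v=map(int,C(x,y));print(P[v,u].round(1))
print([P[v,284].round(0).tolist() for v in range(240,300,8)],[P[v,270].round(0).tolist() for v in range(240,300,8)])
```

```text
[[476.3  37.4  34. ]
 [540.5  75.9  34. ]
 [498.2   0.6  34. ]
 [553.2  33.4  34. ]
 [559.6  81.4  34. ]]
[(np.float64(-24.98773378116788), np.float64(22.068763151476627)), (np.float64(49.78677371490868), np.float64(22.40306373016126)), (np.float64(-24.975410148650532), np.float64(-20.717166851840837)), (np.float64(39.02112465696095), np.float64(-20.640497988534506)), (np.float64(69.0345145732942), np.float64(17.32477412520054))]
[487.2  39.2  31.3]
[569.3  43.7  33.2]
[580.2  71.6  32. ]
[556.9  80.4  48.6]
[[556.0, 81.0, 32.0], [560.0, 82.0, 32.0], [558.0, 81.0, 49.0], [561.0, 82.0, 49.0], [564.0, 83.0, 51.0], [568.0, 83.0, 53.0], [571.0, 84.0, 53.0], [598.0, 91.0, 10.0]] [[558.0, 74.0, 32.0], [555.0, 74.0, 49.0], [555.0, 74.0, 58.0], [555.0, 75.0, 66.0], [555.0, 75.0, 74.0], [555.0, 75.0, 81.0], [555.0, 75.0, 88.0], [534.0, 72.0, 133.0]]
```

There's no contact even though the fingers now overlap the plate's edge. The depth map puts the visible finger bottoms at z≈48, above the plate, so the tips are higher than I assumed. Backing off, then lowering carefully.

{"method": "apply_moves", "body": {
  "moves": [
    [0, 0, 0.008, 0, 0, 0],
    [0, 0, 0.018, 0, 0, 0],
    [0, 0, 0.028, 0, 0, 0],
    [0, 0, 0.032, 0, 0, 0],
    [0, 0.005, 0.032, 0, 0, 0],
    [0, 0.01, 0.032, 0, 0, 0],
    [0, 0.01, 0.032, 0, 0, 0]
  ]
}}

```text
time_s: 24.45
ee_pos: [556.4, 113.7, 31.4]
ee_rot: [-0.702, -0.079, 0.087, 0.703]
contact_force: [-0.5, -0.4, -0.4]
width: 0.005
```

Run:
```python
from h import *
s=sense();print(s['time_s'],s['ee_pos'],s['contact_force'],s['torque'])
c=snap('scene','c23.png');d=snap('side','s23.png');im=snap('wrist','w23.png')
f=lambda a:cv2.resize(np.clip(a[:,:,::-1]*1.5,0,255).astype(np.uint8),(400,500),interpolation=cv2.INTER_CUBIC)
cv2.imwrite('pics/cs23.png',np.hstack([f(c['pixels'][170:270,270:350]),f(d['pixels'][150:250,250:330])]))
P=cloud(im)
print([P[v,284].round(0).tolist() for v in range(220,300,8)],[P[v,270].round(0).tolist() for v in range(220,280,8)])
```

```text
24.45 [556.43444633 113.67806287  31.40691592] [-0.45083921 -0.42054924 -0.42949081] [0.02990218 0.00370838 0.03064819]
[[541.0, 110.0, 11.0], [545.0, 111.0, 11.0], [550.0, 112.0, 11.0], [554.0, 113.0, 10.0], [548.0, 112.0, 38.0], [551.0, 112.0, 40.0], [555.0, 113.0, 40.0], [558.0, 114.0, 41.0], [562.0, 115.0, 41.0], [565.0, 116.0, 43.0]] [[543.0, 103.0, 10.0], [547.0, 104.0, 10.0], [551.0, 105.0, 11.0], [556.0, 106.0, 11.0], [486.0, 96.0, 198.0], [548.0, 105.0, 52.0], [547.0, 106.0, 60.0], [547.0, 106.0, 67.0]]
```

View pics/cs23.png

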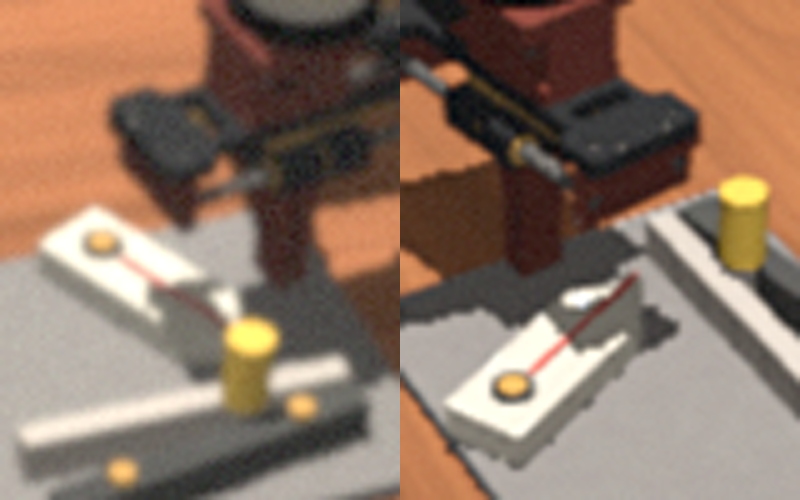

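View pics/w23.png

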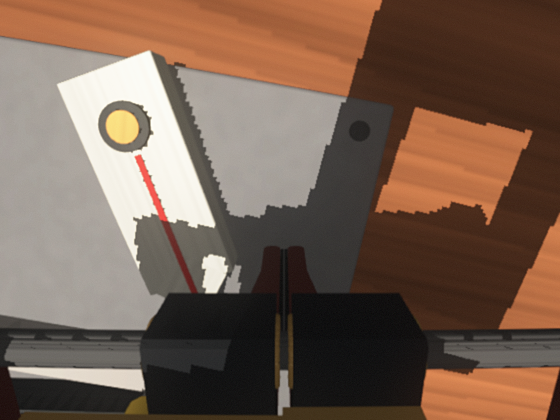

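{"method": "apply_moves", "body": {
  "moves": [
    [0, 0.001, 0, 0, 0, 0],
    [0, 0.002, 0, 0, 0, 0],
    [0, 0.003, 0, 0, 0, 0],
    [0, 0.003, 0, 0, 0, 0]
  ]
}}

```text
time_s: 24.93
ee_pos: [557.1, 113.2, 29.1]
ee_rot: [-0.702, -0.079, 0.086, 0.703]
contact_force: [-0.2, 0.1, -0.3]
width: 0.01
```

{"method": "apply_moves", "body": {
  "moves": [
    [0, 0.002, 0, 0, 0, 0],
    [0, 0.004, 0, 0, 0, 0],
    [0, 0.006, 0, 0, 0, 0],
    [0, 0.006, 0, 0, 0, 0]
  ]
}}

```text
time_s: 25.27
ee_pos: [556.7, 113.2, 22.6]
ee_rot: [-0.702, -0.079, 0.086, 0.703]
contact_force: [-0.6, 0.1, -0.2]
width: 0.006
```

{"method": "apply_moves", "body": {
  "moves": [
    [0, 0.0015, 0, 0, 0, 0],
    [0, 0.003, 0, 0, 0, 0],
    [0, 0.004, 0, 0, 0, 0],
    [0, 0.004, 0, 0, 0, 0]
  ]
}}

```text
time_s: 25.6
ee_pos: [556.4, 113.1, 18.3]
ee_rot: [-0.702, -0.079, 0.086, 0.703]
contact_force: [-0.6, 0.7, 0.1]
width: 0.006
```

Run:
```python
from h import *
s=sense();print(s['time_s'],s['ee_pos'],s['contact_force'],s['torque'],R.from_quat(s['ee_rot']).as_matrix().round(4).tolist())
c=snap('scene','c24.png');d=snap('side','s24.png');im=snap('wrist','w24.png')
f=lambda a:cv2.resize(np.clip(a[:,:,::-1]*1.8,0,255).astype(np.uint8),(400,500),interpolation=cv2.INTER_CUBIC)
cv2.imwrite('pics/cs24.png',np.hstack([f(c['pixels'][170:270,270:350]),f(d['pixels'][150:250,250:330])]))
P=cloud(im)
print([P[v,284].round(0).tolist() for v in range(220,300,8)],[P[v,270].round(0).tolist() for v in range(220,280,8)])
```

```text
25.6 [556.42166873 113.14866783  18.34531337] [-0.57229177  0.69029728  0.1405364 ] [ 0.03350042 -0.01986967 -0.01903178] [[0.9727, -0.011, -0.232], [0.232, 0.0006, 0.9727], [-0.0106, -0.9999, 0.0032]]
[[537.0, 109.0, 10.0], [541.0, 110.0, 11.0], [545.0, 111.0, 11.0], [549.0, 112.0, 11.0], [548.0, 112.0, 24.0], [552.0, 112.0, 24.0], [555.0, 113.0, 26.0], [558.0, 114.0, 27.0], [561.0, 115.0, 29.0], [564.0, 115.0, 30.0]] [[538.0, 102.0, 11.0], [542.0, 103.0, 11.0], [547.0, 104.0, 10.0], [550.0, 105.0, 11.0], [547.0, 105.0, 30.0], [548.0, 105.0, 37.0], [546.0, 105.0, 48.0], [547.0, 106.0, 53.0]]
```

View pics/cs24.png

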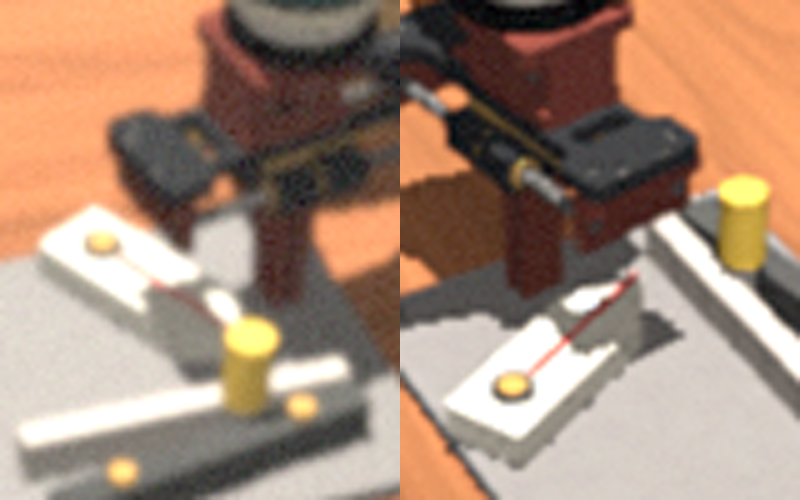

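Now the finger bottoms are at z≈24 by depth, below the plate's top at 34. Going 2 mm lower and pushing.

{"method": "apply_moves", "body": {
  "moves": [
    [0, 0.002, -0.006, 0, 0, 0],
    [0, 0.002, -0.013, 0, 0, 0],
    [0, 0.002, -0.019, 0, 0, 0],
    [0, 0.002, -0.024, 0, 0, 0],
    [0, 0.002, -0.027, 0, 0, 0],
    [0, 0.002, -0.027, 0, 0, 0]
  ]
}}

```text
time_s: 26.25
ee_pos: [563.3, 86.0, 16.6]
ee_rot: [-0.702, -0.079, 0.086, 0.703]
contact_force: [0.1, -0.0, -0.2]
width: 0.001
```

Run:
```python
from h import *
s=sense();print(s['time_s'],s['ee_pos'],s['contact_force'],R.from_quat(s['ee_rot']).as_matrix().round(4).tolist())
im=snap('wrist','w25.png')
cv2.imwrite('pics/w25c.png',cv2.resize(im['pixels'][30:320,100:320,::-1],None,fx=2.8,fy=2,interpolation=cv2.INTER_CUBIC))
```

```text
26.25 [563.29876456  85.9729152   16.6306841 ] [ 0.10579653 -0.02289234 -0.20600031] [[0.9728, -0.0103, -0.2313], [0.2313, 0.0004, 0.9729], [-0.0099, -0.9999, 0.0027]]
```

View pics/w25c.png

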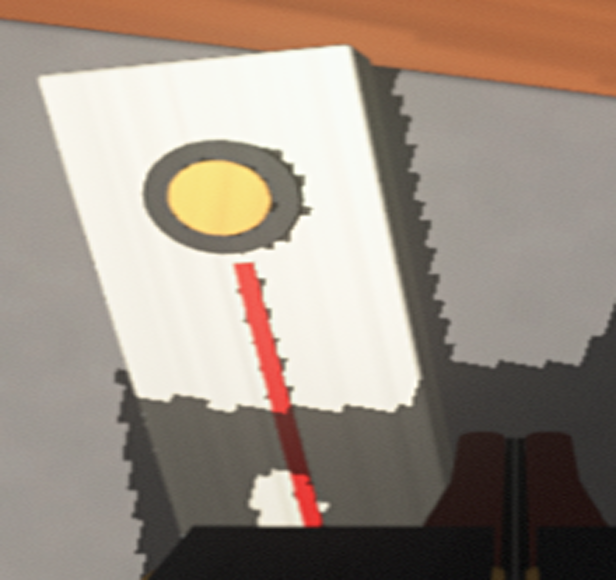

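Run:
```python
from idx import *
C=lambda x,y:(100+x/2.8-.3,30+y/2-.25)
idx(load('w25.png'),C(245,264),C(312,525)); idx(load('w25.png'),C(220,196),C(312,525))
```

```text
world heading 0.3478 gauge 0.2853 [[521.3, 36.7, 34.0], [575.8, 56.4, 34.0]]
world heading 0.3632 gauge 0.3007 [[509.0, 31.0, 34.0], [575.8, 56.4, 34.0]]
```

{"method": "apply_moves", "body": {
  "moves": [
    [0, 0, -0.002, 0, 0, 0],
    [0, 0, -0.004, 0, 0, 0],
    [0, 0, -0.006, 0, 0, 0],
    [0, 0, -0.006, 0, 0, 0]
  ]
}}

```text
time_s: 26.63
ee_pos: [564.2, 80.0, 16.5]
ee_rot: [-0.702, -0.079, 0.086, 0.703]
contact_force: [0.1, 0.9, -0.3]
width: 0.007
```

Run:
```python
from h import *
s=sense();print(s['time_s'],s['ee_pos'],s['contact_force'],R.from_quat(s['ee_rot']).as_matrix().round(4).tolist())
im=snap('wrist','w26.png')
cv2.imwrite('pics/w26c.png',cv2.resize(im['pixels'][30:320,100:320,::-1],None,fx=2.8,fy=2,interpolation=cv2.INTER_CUBIC))
```

```text
26.6333 [564.21604516  80.04759355  16.51346852] [ 0.10275852  0.93117593 -0.28092577] [[0.9728, -0.0111, -0.2315], [0.2315, 0.0001, 0.9728], [-0.0108, -0.9999, 0.0026]]
```

View pics/w26c.png

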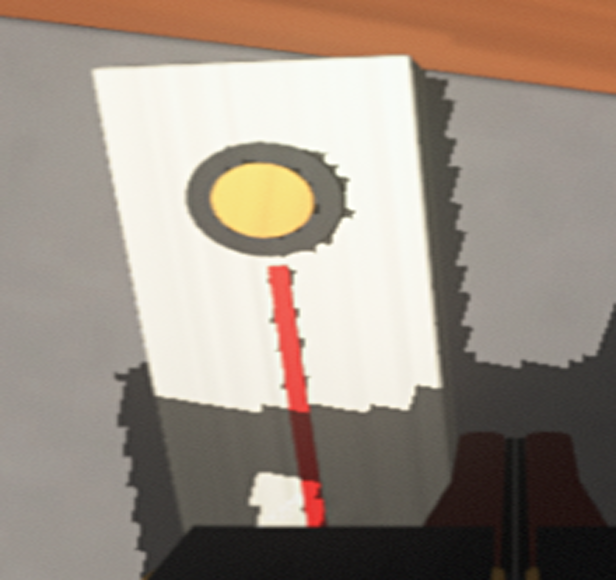

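Run:
```python
from idx import *
C=lambda x,y:(100+x/2.8-.3,30+y/2-.25)
idx(load('w26.png'),C(279,266),C(316,525)); idx(load('w26.png'),C(264,199),C(316,525))
im=load('w26.png')
# edges
q=onplane(im,[C(410,57),C(439,386),C(93,70),C(153,394)],34);print([np.arctan2(*(q[i+1]-q[i])[[1,0]]) for i in (0,2)])
```

```text
world heading 0.2757 gauge 0.2132 [[521.5, 35.6, 34.0], [576.5, 51.1, 34.0]]
world heading 0.2871 gauge 0.2246 [[509.1, 31.2, 34.0], [576.5, 51.1, 34.0]]
[np.float64(0.275573164828593), np.float64(0.27389325207145604)]
```

{"method": "apply_moves", "body": {
  "moves": [
    [0, 0, -0.0015, 0, 0, 0],
    [0, 0, -0.0028, 0, 0, 0],
    [0, 0, -0.0028, 0, 0, 0],
    [0, 0, -0.0028, 0, 0, 0]
  ]
}}

```text
time_s: 27.02
ee_pos: [564.6, 77.2, 16.5]
ee_rot: [-0.702, -0.078, 0.087, 0.703]
contact_force: [-0.3, 0.9, 0.4]
width: 0.001
```

{"method": "apply_moves", "body": {
  "moves": [
    [0, 0, 0.005, 0, 0, 0],
    [0, 0, 0.015, 0, 0, 0],
    [0, -0.02, 0.025, 0, 0, 0],
    [0, -0.06, 0.03, 0, 0, 0],
    [-0.02, -0.1, 0.01, 0, 0.05, 0],
    [-0.03, -0.14, -0.02, 0, 0.1, 0],
    [-0.03, -0.18, -0.04, 0, 0.17, 0],
    [-0.03, -0.2, -0.045, 0, 0.17, 0],
    [-0.03, -0.2, -0.045, 0, 0.17, 0],
    [-0.03, -0.2, -0.045, 0, 0.17, 0]
  ]
}}

```text
time_s: 27.85
ee_pos: [549.7, 26.3, 219.0]
ee_rot: [0.707, 0.02, -0.025, -0.707]
contact_force: [-0.1, -0.8, 0.1]
width: 0.008
```

Run:
```python
from h import *
s=sense();print(s['time_s'],s['ee_pos'],s['contact_force'],R.from_quat(s['ee_rot']).as_matrix().round(4).tolist())
im=snap('wrist','w27.png')
cv2.imwrite('pics/w27c.png',cv2.resize(im['pixels'][60:320,150:450,::-1],None,fx=2.6,fy=2.2,interpolation=cv2.INTER_CUBIC))
```

```text
27.85 [549.6604831   26.29972067 219.04387116] [-0.13125245 -0.78244142  0.13291125] [[0.998, -0.0064, -0.0628], [0.0628, -0.0008, 0.998], [-0.0064, -1.0, -0.0004]]
```

View pics/w27.png

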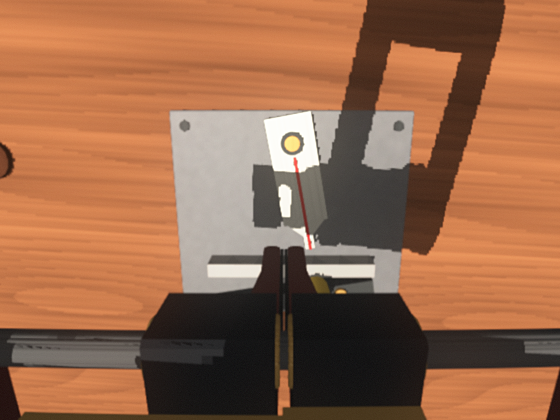

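The closed fingers hide the pin. I'll shift forward and open them for a clear check.

{"method": "apply_moves", "body": {
  "moves": [
    [0.03, -0.01, 0, 0, 0, 0],
    [0.06, -0.02, 0, 0, 0, 0],
    [0.08, -0.02, 0, 0, 0, 0],
    [0.08, -0.02, 0, 0, 0, 0],
    [0.08, -0.02, 0, 0, 0, 0]
  ],
  "grip": 0.085
}}

```text
time_s: 28.32
ee_pos: [626.8, 33.1, 233.4]
ee_rot: [-0.706, -0.017, 0.028, 0.707]
contact_force: [-0.4, 0.4, -0.3]
width: 0.348
```

Run:
```python
from h import *
s=sense();print(s['time_s'],s['ee_pos'],s['contact_force'],R.from_quat(s['ee_rot']).as_matrix().round(4).tolist())
im=snap('wrist','w28.png')
cv2.imwrite('pics/w28c.png',cv2.resize(im['pixels'][20:260,150:430,::-1],None,fx=2.8,fy=2.45,interpolation=cv2.INTER_CUBIC))
snap('scene','c28.png');snap('side','s28.png')
```

```text
28.3167 [626.82700808  33.10178294 233.3995106 ] [-0.41289617  0.36710238 -0.31908507] [[0.9978, -0.0154, -0.0648], [0.0648, 0.0001, 0.9979], [-0.0154, -0.9999, 0.0011]]
```

View pics/w28c.png

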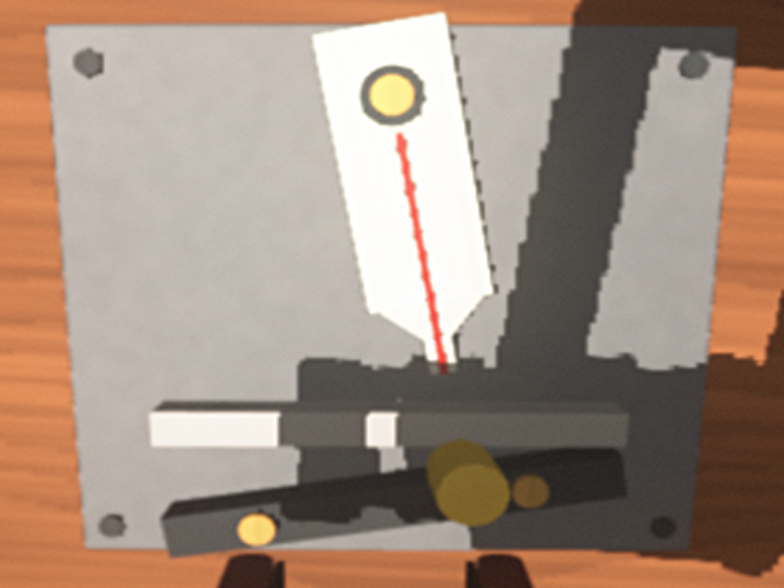

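View pics/c28.png

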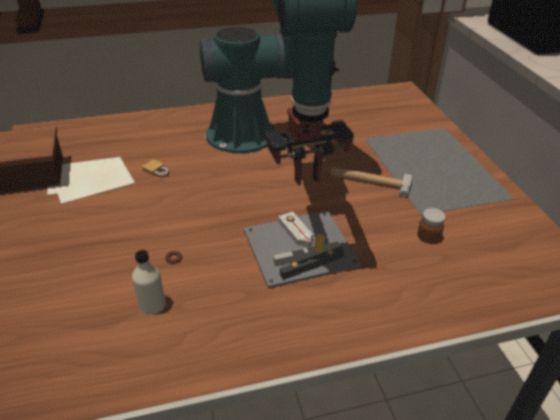

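Run:
```python
from g import *
im=load('w28.png');C=lambda x,y:(150+x/2.8-.3,20+y/2.45-.3)
wf=onplane(im,[C(151,445),C(627,446),C(150,411),C(627,411)],37)[:,:2]
f=fit(np.array([(50,-85),(50,85),(36,-85),(36,85)],float),wf);print(f);th,t,_=f;M=R.from_euler('z',th).as_matrix()[:2,:2]
g=lambda uv,z:(onplane(im,[uv],z)[:,:2]-t)@M
print('pintop',g(C(473,494),84),'hb left/right edges mid',g(C(427,470),44),g(C(503,455),44),'hbback',g(C(460,440),44))
a=g(C(401,136),34)[0];b=g(C(443,370),34)[0];pv=g(C(392,95),35)[0];print('line',a,b,'pivot',pv)
h=np.arctan2(*(b-a)[::-1]);h2=np.arctan2(b[1],b[0]+85);print('heading',h,h2)
for hh in (h,h2):
  for py in (25,25.8): print(hh,py,-np.sin(hh)*142+np.cos(hh)*py)
# edges
e=[g(C(445,14),34)[0],g(C(493,293),34)[0],g(C(313,37),34)[0],g(C(370,313),34)[0]]
print([np.arctan2(*(e[i+1]-e[i])[::-1]) for i in(0,2)])
```

```text
(np.float64(0.06354026446818711), array([593.02964628,  36.25296515]), [[0.0, 0.2], [0.3, 0.1], [-0.1, 0.6], [-0.2, -0.8]])
pintop [[56.60019625 25.92693418]] hb left/right edges mid [[58.60229438 13.4050018 ]] [[52.34405726 39.97180085]] hbback [[46.18632777 24.75124947]]
line [-69.67053656   3.56390436] [19.6560558  18.98005224] pivot [-84.19296584   0.49634988]
heading 0.1708984048585874 0.17940652090870424
0.1708984048585874 25 0.4861910297293157
0.1708984048585874 25.8 1.2745369296793108
0.17940652090870424 25 -0.7405382347589153
0.17940652090870424 25.8 0.046621581102680665
[np.float64(0.17777820091100444), np.float64(0.17973613913733982)]
```

Red line and pin agree: heading 0.17–0.18 rad, offset about 1 mm or less. The pin is upright and unmoved, and the arm is clear. Handing in.

Run:
```python
from station import *
print(finish_job(), sense()['time_s'])
```

```text
the job is handed in; nothing more can be done
the job is handed in; nothing more can be done
```

I wedged the master pin in the gauge slot, left it standing by itself, and swung the index plate so its red line points at the pin. The job is handed in; the last time reading before that was about 28 s of the 59 s allowed.

**Pin:** I slid it along the fence from the wide end until it wedged at gauge y ≈ +25 mm. The first push, about 12 N, left it leaning by about 0.06 rad. I regripped it with the fingertips leading, which straightened it, and pushed again to about 15 N measured, then let go. In the last images it stands upright on the slot floor (lean about 0.03 rad), clear of the gripper.

**Index plate:** I pushed it from the +y side to a heading of about 0.17–0.18 rad in the gauge frame. The middle of the pin lies within about 1 mm of the red line, against 5 mm allowed.

**Bystanders:** I never went near the bottle, jar or hammer. In the last scene picture they look unmoved.

**Checks that disagreed or were not made:**
- **Wedge force:** I did not test how firmly the pin holds after letting go. The only evidence is the 15 N push, at the bottom of the 15–20 N range, and that it stayed put on release.
- **Finger height:** The fingertips reached less far than the 19 mm stated. The depth images put them about 5 mm behind the TCP, and my first pass over the index plate missed it for that reason. I then lowered the arm further and pushed it properly.

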